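# Change the reagent packs of a slide stainer and lock the tray in

## Task

Take the spent reagent packs (orange caps) out of the grey tray and put them in the yellow return tub, then stand every fresh pack (blue cap) upright in a bay of its own in the tray, so that they make one neat row. With the tray loaded, slide it by its handle along the bench into the stainer's lane until it is fully home: its own edge must lift the red drop catch, which then has to fall shut behind it. Finally press the green button on the console fully down to confirm; do not touch the catch yourself, leave the bottle, slide box and weight where they are, and let go of everything at the end.

Things in the scene. Friction and masses are not known exactly. Their poses are not given: they have to be found in the camera images.
- tray_handle (a point): Middle of the blue pull handle of the loose grey reagent tray, 55 mm above the bench. Tray axes: x to its front end (away from the handle), y left, z up. The handle is an upright plate at the tail, 10 mm thick along x, 70 mm wide along y, top edge 70 mm above the bench; nothing behind it, 62 mm free in front up to a pack in the last bay. Pulled or pushed by it, the tray slides flat on the bench.
- tray_nose (a point): Middle of the tray's front edge, on the bench, 260 mm ahead of the handle; axes as tray_handle. The tray is 275 mm long (its tail edge 15 mm behind the handle's middle), 120 mm wide, 0.4 kg empty; its long sides are solid rims 14 mm wide and 24 mm high. Sliding it loaded takes up to 12 N.
- stainer: The fixed stainer with its lane; x along the lane to the stainer (the way the tray slides in), y left, z up; origin on the bench in the middle of the lane, 40 mm before lane_home. A white console 110 mm high ends the lane 300 mm beyond the origin; two aluminium rails 16 mm high stand 126 mm apart; the lane's floor is the bench.
- bay1 (a point): Middle of the floor (4 mm above the bench) of the frontmost of the tray's four bays. Each bay is 46 mm along the tray and 92 mm across it; low white walls 3 mm thick and 10 mm high above the floor part the bays. Axes as the tray's: x to the tray's front. A pack stands in a bay with its long side across the tray.
- bay2 (a point): The same for the second bay from the front (49 mm behind bay1).
- bay3 (a point): The same for the third bay (98 mm behind bay1).
- bay4 (a point): The same for the last bay, nearest the handle (147 mm behind bay1).
- lane_home (a point): Where the middle of the tray handle lies when the tray is fully home, its front edge against the white console; 55 mm above the bench. x along the lane to the stainer, y left, z up.
- lane_mouth (a point): Middle of the lane's mouth on the bench, 115 mm before lane_home along the lane; axes as lane_home. Here the rails flare out to about 156 mm apart, narrowing to 126 mm within 35 mm.
- catch_tip (a point): Lower tip of the red drop catch, a bar 95 mm long, 10 mm wide and 8 mm thick, 55 mm right of the lane's middle, over the right rim of a tray going in. It slopes from its hinge (40 mm up, 114 mm before lane_home) down to this tip 4 mm over the bench. A tray sliding in lifts it; it rides on the rim and falls by its weight behind the tail edge, 8 mm clear of a tray fully home.
- catch (a joint): Angle of the catch: 0 = hanging fully down, about 0.22 when it rides on the tray's rim, grows as it is lifted (rad).
- confirm_top (a point): Middle of the top of the round green confirm button (36 mm across) on the stainer's console, 134 mm above the bench; pressed straight down.
- confirm (a joint): How far the green button is pressed: 0 = out, 0.006 m = fully down, which takes 5 N; it springs back.
- tub_in (a point): Middle of the inner floor (4 mm above the bench) of the open yellow return tub for spent packs; fixed; inside 150 mm along its x by 112 mm along its y, walls 50 mm high outside.
- media: Bystander: amber bottle with an orange cap, 68 mm across, 105 mm high, origin under its middle. To be left alone.
- slidebox: Bystander: flat green slide box, 85 x 150 x 34 mm, origin under its middle. To be left alone.
- weight: Bystander: steel post on a round blue foot 84 mm across, 78 mm high, origin under its middle. To be left alone.
- fresh1_mid (a point): Centre, 40 mm above its underside, of a fresh reagent pack: white body with a blue band and a blue cap; body 38 mm (its x) by 84 mm (its y) by 50 mm high, round cap 32 mm across and 30 mm tall on the middle of the body, 80 mm high in all, 0.13 kg; upright, z up. Taken by the cap. None when this pack is absent.
- fresh2_mid (a point): Another such fresh pack, of the same shape. None when absent.
- fresh3_mid (a point): Another such fresh pack, of the same shape. None when absent.
- fresh4_mid (a point): Another such fresh pack, of the same shape. None when absent.
- spent1_mid (a point): Centre, 40 mm above its underside, of a spent reagent pack, of the same shape as a fresh one but grey with an orange cap, 0.06 kg; stands in a bay of the tray at the start. None when absent.
- spent2_mid (a point): Another such spent pack. None when absent.
- spent3_mid (a point): Another such spent pack. None when absent.
There are look-alikes about, which are no part of the job. What is shaped like the part that bears spent1_mid but pink is not meant.

How it is judged (in metres and radians):
On the way, in this order (a step that is already met when the one before it is completed fails the run):
1. all spent packs are in the tub and all fresh packs stand in the bays, with the tray still in front of the catch (x of fresh1_mid in the frame of bay3 between -0.058 and 0.107 m and y of fresh1_mid in the frame of bay3 between -0.009 and 0.009 m and z of fresh1_mid in the frame of bay3 between 0.034 and 0.046 m and angle between each of fresh1_mid, fresh2_mid, fresh3_mid, fresh4_mid's own z axis and vertical below 0.2 rad and x of fresh2_mid in the frame of bay3 between -0.058 and 0.107 m and y of fresh2_mid in the frame of bay3 between -0.009 and 0.009 m and z of fresh2_mid in the frame of bay3 between 0.034 and 0.046 m and x of fresh3_mid in the frame of bay3 between -0.058 and 0.107 m and y of fresh3_mid in the frame of bay3 between -0.009 and 0.009 m and z of fresh3_mid in the frame of bay3 between 0.034 and 0.046 m and x of fresh4_mid in the frame of bay3 between -0.058 and 0.107 m and y of fresh4_mid in the frame of bay3 between -0.009 and 0.009 m and z of fresh4_mid in the frame of bay3 between 0.034 and 0.046 m and x of spent1_mid in the frame of tub_in between -0.075 and 0.075 m and y of spent1_mid in the frame of tub_in between -0.056 and 0.056 m and z of spent1_mid in the frame of tub_in between 0.005 and 0.05 m and x of spent2_mid in the frame of tub_in between -0.075 and 0.075 m and y of spent2_mid in the frame of tub_in between -0.056 and 0.056 m and z of spent2_mid in the frame of tub_in between 0.005 and 0.05 m and x of spent3_mid in the frame of tub_in between -0.075 and 0.075 m and y of spent3_mid in the frame of tub_in between -0.056 and 0.056 m and z of spent3_mid in the frame of tub_in between 0.005 and 0.05 m and x of tray_handle in the frame of lane_home below -0.33 m and value of joint catch below 0.05 rad), for 0.2 s.
2. the tray's edge has lifted the catch and carries it (value of joint catch above 0.15 rad and x of tray_handle in the frame of lane_home between -0.33 and -0.006 m and contact force between tray and catch above 0.02 N), for 0.2 s.
3. the confirm button is pressed down with the tray home and the catch down behind it (x of tray_handle in the frame of lane_home between -0.006 and 0.004 m and y of tray_handle in the frame of lane_home between -0.006 and 0.006 m and angle between the x axis of tray_handle and the x axis of lane_home, either way round below 0.06 rad and angle between tray_handle's own z axis and vertical below 0.05 rad and value of joint catch below 0.05 rad and value of joint confirm above 0.0045 m), for 0.05 s.
At the end, for the whole second after the job is handed in: Every fresh pack stands upright on the floor of a bay of the tray (within 9 mm of the tray's middle line), every spent pack is inside the tub, the tray is within 6 mm of fully home in the lane with the catch down (below 0.05 rad) behind it, and the tray and spent packs are at rest (x of fresh1_mid in the frame of bay3 between -0.058 and 0.107 m and y of fresh1_mid in the frame of bay3 between -0.009 and 0.009 m and z of fresh1_mid in the frame of bay3 between 0.034 and 0.046 m and angle between each of fresh1_mid, fresh2_mid, fresh3_mid, fresh4_mid's own z axis and vertical below 0.2 rad and x of fresh2_mid in the frame of bay3 between -0.058 and 0.107 m and y of fresh2_mid in the frame of bay3 between -0.009 and 0.009 m and z of fresh2_mid in the frame of bay3 between 0.034 and 0.046 m and x of fresh3_mid in the frame of bay3 between -0.058 and 0.107 m and y of fresh3_mid in the frame of bay3 between -0.009 and 0.009 m and z of fresh3_mid in the frame of bay3 between 0.034 and 0.046 m and x of fresh4_mid in the frame of bay3 between -0.058 and 0.107 m and y of fresh4_mid in the frame of bay3 between -0.009 and 0.009 m and z of fresh4_mid in the frame of bay3 between 0.034 and 0.046 m and x of spent1_mid in the frame of tub_in between -0.075 and 0.075 m and y of spent1_mid in the frame of tub_in between -0.056 and 0.056 m and z of spent1_mid in the frame of tub_in between 0.005 and 0.05 m and x of spent2_mid in the frame of tub_in between -0.075 and 0.075 m and y of spent2_mid in the frame of tub_in between -0.056 and 0.056 m and z of spent2_mid in the frame of tub_in between 0.005 and 0.05 m and x of spent3_mid in the frame of tub_in between -0.075 and 0.075 m and y of spent3_mid in the frame of tub_in between -0.056 and 0.056 m and z of spent3_mid in the frame of tub_in between 0.005 and 0.05 m and x of tray_handle in the frame of lane_home between -0.006 and 0.004 m and y of tray_handle in the frame of lane_home between -0.006 and 0.006 m and angle between the x axis of tray_handle and the x axis of lane_home, either way round below 0.06 rad and angle between tray_handle's own z axis and vertical below 0.05 rad and value of joint catch below 0.05 rad and linear speed of each of spent1, spent2, spent3, tray below 0.02 m/s); the robot touches nothing.
It fails at once if the robot touches the catch (contact force between any of the arm, the fingers and catch above 1.5 N).
It fails at once if a bystander is moved by more than 30 mm or tipped (distance of any of media, slidebox, weight from where it was at the start of the episode above 0.03 m or angle between any of media, weight's own z axis and vertical above 0.4 rad).
Of spent1, spent2, spent3 only 1 to 3 are there at a start; the rules pass over those that are not, and their reading is None.
Of fresh1, fresh2, fresh3, fresh4 only 3 to 4 are there at a start; the rules pass over those that are not, and their reading is None.
At some moment in a run one of fresh1, fresh2, fresh3, fresh4 may be knocked a few centimetres aside while the robot is not near it.
Once in a run the grip may slacken for a moment while it holds something.
It also fails if it takes over 210 s, if anything falls off the work surface, if the arm or the gripper's body presses on something with over 40 N, if the wrist force passes 120 N, or if a joint passes its speed limit or range.

## Robot

A 7-joint arm with a two-finger parallel gripper is mounted at the origin on the work surface. World frame = base frame: x ahead of the robot, y to its left, z up, the work surface at z = 0. Lengths are in mm, angles in rad, forces in N, time in s.
With the tool pointing down it reaches from about 400 to 875 mm from the base axis. Payload 19.3 kg.
Tool frame: the origin (TCP) lies midway between the tips of the shut fingers; the grasp point (between the pads) lies env.grip_point_offset behind it (env.grip_point_offset is the distance from the TCP to the grasp point, in mm); z points along the fingers, y is the direction in which the jaws open and shut (so a half turn about z gives the same grasp; the last joint's range is limited). The gripper opens to 85 mm and grips with 20 to 120 N. Pads are 22 mm wide; open, the fingers measure 114 mm over their backs; the gripper's body (76 mm by 85 mm) begins 54 mm behind the grasp point. The pads swing forward as they close: fully open they stand 13 mm farther back than shut.
Start: joints at [-0.07, 0.521, -0.036, 1.599, 0.021, 1.021, -0.113], TCP at [624.992, -0.025, 231.291] pointing down, gripper open.
Joint ranges: [-2.91, 2.91], [-0.3, 2.13], [-1.5, 1.42], [0.17, 2.43], [-1.26, 4.41], [0.16, 1.93], [-2.52, 2.52]. Speed limits (rad/s): [1.89, 1.89, 2.39, 2.39, 3.01, 3.01, 3.01].

## Interface

Orientations are given as [roll, pitch, yaw] about the fixed x, y, z axes, in that order (R = Rz(yaw) Ry(pitch) Rx(roll)).
In Python, from plant import env gives the robot as it stands.
- The arm moves only by the shell command python3 -m inch 'ROWS' [OPENING] [FORCE]. ROWS is JSON, a list of rows, each an object of numbers: "x", "y", "z": the shift along the tool's x, y, z in units of 40 mm (1.0 is 40 mm); "rx", "ry", "rz": the turn, a rotation vector about the tool's x, y, z in units of 8 degrees (1.0 is 8 degrees). A call has 1 to 12 rows; each row shifts and turns the commanded pose from where the row before left it, along the tool's axes as they then stand; what a row does not reach is not made up. A row lasts 1/8 s, in which the tool goes at most 62.5 mm and 10.7 degrees, less where a joint would pass 70% of its speed; a pose out of reach is approached as far as the arm can. A call is refused whole if a number of a shift passes 1 or a number of a turn 1, either way. A call with a gripper value outside its range is refused whole. OPENING is the finger opening in mm, from 0 to 85.4, set as the call begins (- or left out, the last holds). The fingers move at their own pace and stop on an object; FORCE is the grip in N (left out, the last holds). Time passes only in rows, so rows that do not move let the fingers close. It gives the time, the measured TCP pose, the force and the opening at its end, in the units of the state.
- env.read_state(): the state, without advancing time (a new reading comes with each control period).
- env.read_camera(name): name is "scene" or "side" or "wrist"; returns the picture (480x640x3 uint8, blue, green, red); there is no depth.
- env.camera_params(name): a dict with "camera_matrix" (3x3 intrinsics, pixels), "camera_from_world" (4x4, takes a point from world to camera coordinates); the wrist camera has in their place "mount" (4x4, takes a point from camera to tool coordinates, whose origin is the TCP and whose axes are the flange's). Camera axes: x right, y down, z forward; pixel columns grow to the right and rows downward; lengths in mm; the calibration is good to about 2 mm. A picture is of the moment at which its call begins: read the wrist's pose just before it. camera_params takes no time and is no camera call.
- env.finish_job(): hands the job in, once; it reports no verdict.
Trained networks look in the newest picture that a camera, given by its name, has taken for a name from the list of things; names that differ only in an ending like _2 or _b are one class to them, and where a whole thing is asked for, a point or a joint stands for the part that bears it (a point fixed in the world has none). Each returns a list of dicts, best first, with "score" (0 to 1); they miss things now and then, are a little off and sometimes report something else, mostly with a low value. They report only what shows in the picture. A call takes as long as a camera call. They do not tell look-alikes from the thing itself.
- env.outline_of(name, camera): "pixels" (480x640 bool, what is visible of it) and "bbox" ([centre column, centre row, width, height] in pixels, round what is visible of it).
The state is a dict: "t": time; "joint_pos": joint angles; "joint_vel": joint speeds; "joint_efforts": joint torques, N m; "eef_pos": TCP position; "ee_rot": TCP orientation; "force": force on the tool from outside, world axes, zero at the start; "wrist_torque": the same for the moment, N m; "grip_width": opening from 0.0 (shut) to 1.0 (fully open).
Only numpy, scipy, OpenCV 4.12 (cv2) and the standard library are available. Lean on these libraries where they do the work, as an engineer would, in place of code of your own. Each camera call takes 0.05 s, during which the arm holds its last target.

## Working session

There is one attempt and no reset: what is moved stays moved. The work goes in short steps, Python scripts to look and compute and a shell command to move; the robot and the scene stay as the last step left them, time stands still between calls to the robot, and variables do not carry over. Pictures are saved under pics/ and viewed, and the job is handed in when it is done.

```bash
ls; mkdir -p pics
python3 - <<'E'
from plant import env
import cv2
s=env.read_state(); print(s, env.grip_point_offset)
for n in ["scene","side","wrist"]:
    im=env.read_camera(n); cv2.imwrite(f"pics/{n}0.png",im)
    print(n,env.camera_params(n))
E
```

```text
pics
{'t': 0.0, 'joint_pos': array([-0.07022008,  0.52201962, -0.03631112,  1.59998745,  0.02121605,
        1.02109803, -0.11282253]), 'joint_vel': array([ 8.22752289e-04,  1.00921178e-04, -1.63069148e-03, -1.04433558e-03,
       -8.16015446e-04, -1.72680031e-03, -4.86242634e-05]), 'joint_efforts': array([-4.24098413e-03, -9.27110124e+01,  1.97758444e+00, -3.69928443e+01,
        1.76317629e-02,  8.19846697e-03, -6.58496788e-05]), 'eef_pos': array([ 6.24671442e+02, -3.77539219e-02,  2.30729788e+02]), 'ee_rot': array([-3.14047016e+00,  1.01808817e-04,  1.57077787e+00]), 'force': array([ 0.39219582, -0.40171765, -0.13886883]), 'wrist_torque': array([-0.00487841, -0.00964006, -0.01867015]), 'grip_width': 0.9991215738656589} 18.700000000000003
scene {'camera_matrix': array([[441.73144602,   0.        , 319.25659649],
       [  0.        , 441.73144602, 234.28593101],
       [  0.        ,   0.        ,   1.        ]]), 'camera_from_world': array([[-7.48354145e-01,  6.63022509e-01, -1.91631331e-02,
         3.93571423e+02],
       [ 4.62242387e-01,  5.00578050e-01, -7.31951905e-01,
     
[... 563 characters left out ...]
      [ 6.00670809e-01,  5.96493425e-01, -5.32344036e-01,
         1.16296491e+03],
       [ 0.00000000e+00,  0.00000000e+00,  0.00000000e+00,
         1.00000000e+00]])}
wrist {'camera_matrix': array([[371.56253946,   0.        , 318.15524007],
       [  0.        , 371.56253946, 244.70914574],
       [  0.        ,   0.        ,   1.        ]]), 'mount': array([[ 7.41161527e-04, -9.53002018e-01, -3.02963042e-01,
         7.69298612e+01],
       [ 9.99999665e-01,  6.01216041e-04,  5.55187122e-04,
         1.35472150e+00],
       [-3.46948207e-04, -3.02963352e-01,  9.53002144e-01,
        -1.43213049e+02],
       [ 0.00000000e+00,  0.00000000e+00,  0.00000000e+00,
         1.00000000e+00]])}
```

View pics/scene0.png

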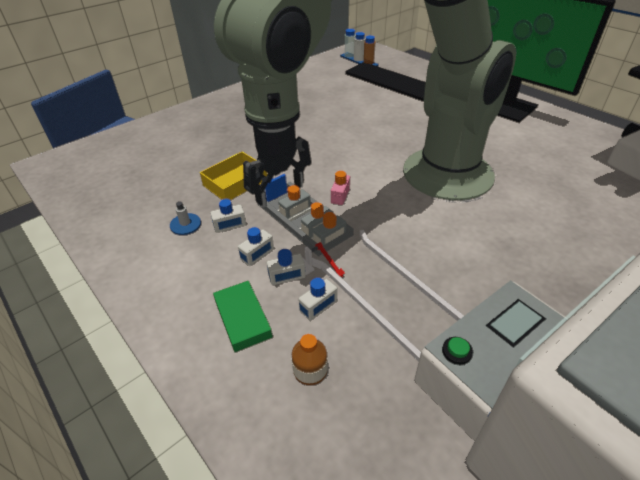

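View pics/side0.png

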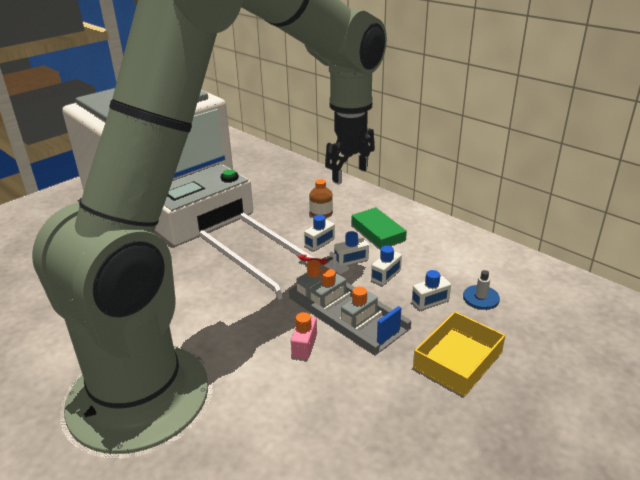

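View pics/wrist0.png

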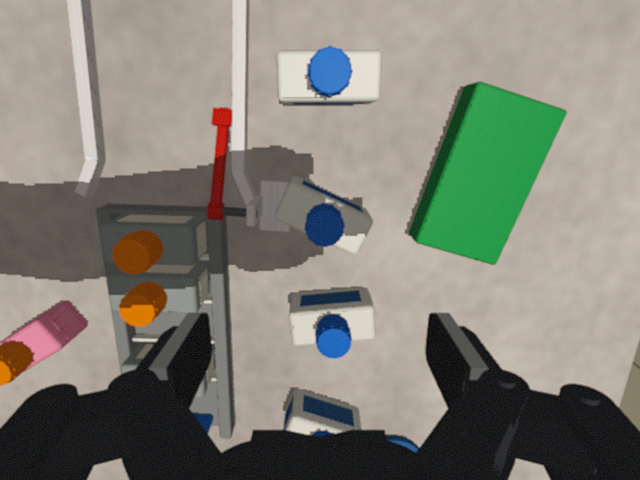

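The wrist view has image-up = world +y (towards the stainer) and image-right = world +x. The four fresh packs lie to the right of the tray. There are three spent packs in the tray, and the pink pack on the left is the look-alike. I'll rise to survey everything.

```bash
python3 -m inch '[{"z":-1},{"z":-1},{"z":-1},{"z":-1},{"z":-1},{"x":-1},{}]' 85 60
cat > h.py <<'E'
from plant import env
import numpy as np, cv2
from scipy.spatial.transform import Rotation as R
def shot(n,f=None):
    s=env.read_state(); im=env.read_camera(n)
    P=env.camera_params(n); K=P['camera_matrix']
    if n=='wrist':
        T=np.eye(4); T[:3,:3]=R.from_euler('xyz',s['ee_rot']).as_matrix(); T[:3,3]=s['eef_pos']
        C=T@P['mount']
    else: C=np.linalg.inv(P['camera_from_world'])
    if f: cv2.imwrite('pics/'+f,im)
    return im,K,C
def back(K,C,uv,z):
    uv=np.atleast_2d(uv).astype(float); d=np.c_[(uv-K[:2,2])/K[0,0],np.ones(len(uv))]@C[:3,:3].T
    t=(z-C[2,3])/d[:,2]; return (C[:3,3]+d*t[:,None])[:,:2]
def proj(K,C,p):
    p=np.atleast_2d(p).astype(float); q=(p-C[:3,3])@C[:3,:3]
    return q[:,:2]/q[:,2:]*K[0,0]+K[:2,2]
def rect(im,K,C,z,x0,x1,y0,y1,s=1.0):
    # top view on plane z, image: right = +x, up = +y, s px per mm
    X,Y=np.meshgrid(np.arange(x0,x1,1/s),np.arange(y1,y0,-1/s))
    uv=proj(K,C,np.c_[X.ravel(),Y.ravel(),np.full(X.size,z)]).reshape(X.shape+(2,)).astype(np.float32)
    return cv2.remap(im,uv[...,0],uv[...,1],cv2.INTER_LINEAR)
E
python3 - <<'E'
from h import *
im,K,C=shot('wrist','w1.png'); print(C[:3,3],env.read_state()['eef_pos'])
E
```

```text
[626.2256285   76.89003077 374.06718041] [ 6.24795659e+02 -1.53827295e-02  2.30973017e+02]$[0]: bad value
```

View pics/w1.png

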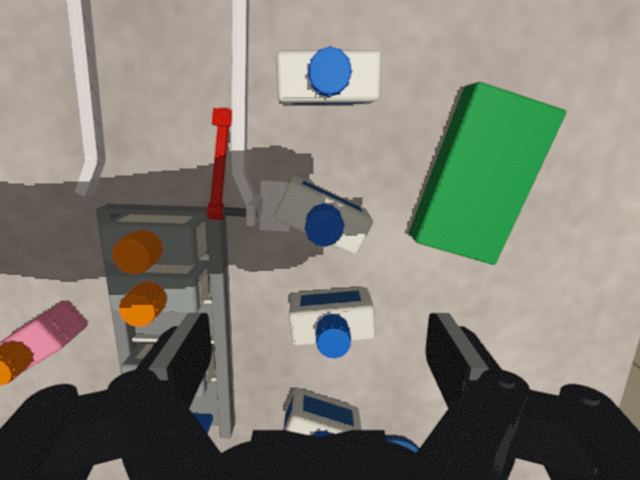

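```bash
python3 -m inch '[{"x":0,"y":0,"z":-1.0,"rx":0,"ry":0,"rz":0}]' 85 60;  python3 -m inch '[{"z":-1.0}]' 85.0 60
```

```text
t: 0.32
eef_pos: [623.7, -0.1, 269.2]
ee_rot: [-3.136, 0.0, 1.571]
force: [-0.2, 0.4, 0.2]
grip_width: 0.994$[0]: bad value
```

```bash
python3 -m inch '[{"x":0,"y":0,"z":-1,"rx":0,"ry":0,"rz":0},{"x":0,"y":0,"z":-1,"rx":0,"ry":0,"rz":0},{"x":0,"y":0,"z":-1,"rx":0,"ry":0,"rz":0},{"x":-1,"y":0,"z":-1,"rx":0,"ry":0,"rz":0},{"x":-1,"y":0,"z":0,"rx":0,"ry":0,"rz":0},{"x":0,"y":0,"z":0,"rx":0,"ry":0,"rz":0}]' 85 60
python3 - <<'E'
from h import *
im,K,C=shot('wrist','w2.png'); print(C[:3,3],env.read_state()['eef_pos'])
E
```

```text
t: 1.08
eef_pos: [624.7, -83.4, 431.4]
ee_rot: [3.142, 0.001, 1.566]
force: [-0.2, 0.9, -0.2]
grip_width: 0.995
[626.37089861  -6.31157111 574.46921747] [624.79632366 -81.13450651 431.03598455]
```

View pics/w2.png

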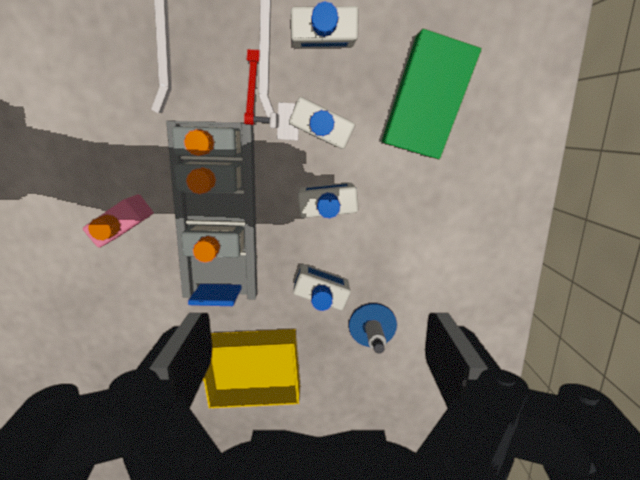

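Run:
```python
from h import *
im=cv2.imread('pics/w2.png')
s=env.read_state(); print(s['eef_pos'],s['ee_rot'])
im,K,C=shot('wrist')
np.savez('w2.npz',im=im,K=K,C=C)
hsv=cv2.cvtColor(im,cv2.COLOR_BGR2HSV)
# cap tops: brightness too; list colour components
for nm,lo,hi,z in [('orange',(5,150,60),(18,255,255),80),('blue',(100,150,40),(125,255,255),80),('red',(0,150,60),(4,255,255),24)]:
    m=cv2.inRange(hsv,lo,hi); n,l,st,ce=cv2.connectedComponentsWithStats(m)
    for i in range(1,n):
        if st[i,4]>60: print(nm,st[i],ce[i].round(1),back(K,C,ce[i],z).round(1))
for z in (4,24,50):
    r=rect(im,K,C,z,420,820,-330,270,1.5)
    cv2.imwrite(f'pics/r{z}.png',cv2.resize(r,(400,600)))
```

```text
[624.79632366 -81.13450651 431.03598455] [-3.14116137e+00  1.40661725e-04  1.56868919e+00]
orange [185 131  29  27 592] [198.6 144. ] [[472.7 -25.3]]
orange [187 169  29  27 576] [200.7 182. ] [[470.7 -74. ]]
orange [ 88 216  32  26 601] [103.9 228.4] [[ 331.1 -137.4]]
orange [193 238  27  26 510] [205.9 250.4] [[ 468.6 -169.6]]
blue [312   5  26  34 669] [324.5  21. ] [[633.9 113.6]]
blue [303  46  44   2  78] [325.2  46.6] [[634.9  86.7]]
blue [310 113  24  25 440] [321.6 125. ] [[630.6  -2.3]]
blue [317 195  23  25 420] [327.9 207.2] [[ 639.4 -108.1]]
blue [309 270  34  15 118] [325.  277.1] [[ 635.9 -210.2]]
blue [188 285  53  22 908] [214.6 296.1] [[ 474.8 -239.9]]
blue [312 287  20  25 399] [321.1 299.4] [[ 630.3 -245.4]]
blue [ 349  305   47   43 1111] [371.1 322.8] [[ 705.1 -284. ]]
red [245  52  15  75 591] [251.4  87.2] [[535.   47.3]]
```

View pics/r24.png

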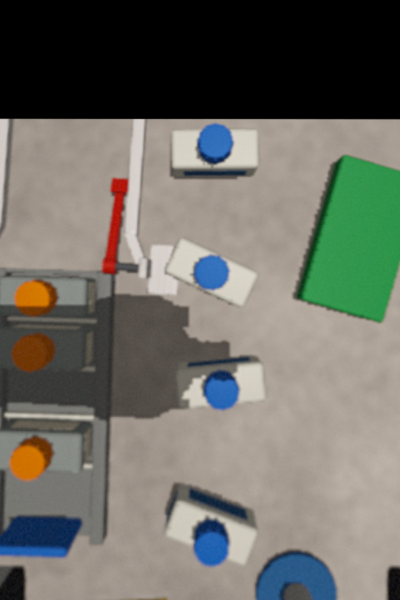

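View pics/r50.png

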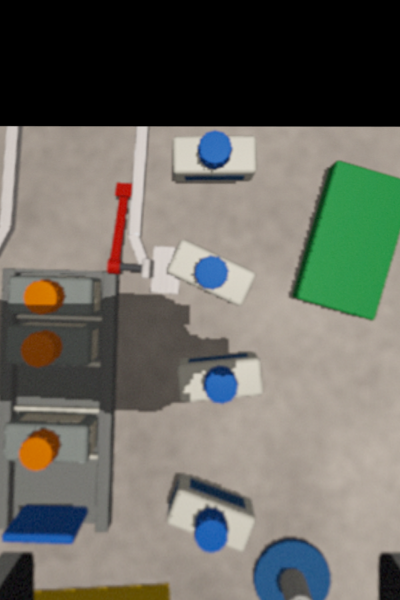

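Run:
```python
from h import *
for n in ['fresh1_mid','spent1_mid','tub_in','tray_handle','tray_nose','confirm_top','catch_tip','catch','media','weight','stainer','bay1']:
    for cam in ['wrist','scene','side']:
        env.read_camera(cam) if n=='fresh1_mid' else None
        try: o=env.outline_of(n,cam)
        except Exception as e: print(n,cam,'ERR',e); continue
        print(n,cam,[(round(d['score'],2),np.round(d['bbox']).astype(int).tolist(),int(d['pixels'].sum())) for d in o])
```

```text
fresh1_mid wrist [(0.65, [330, 204, 60, 38], 1762), (0.34, [224, 70, 149, 140], 4069)]
fresh1_mid scene [(0.93, [256, 243, 35, 36], 843), (0.62, [305, 214, 97, 88], 1728)]
fresh1_mid side [(0.67, [386, 266, 30, 36], 786)]
spent1_mid wrist [(0.88, [117, 222, 68, 53], 1799), (0.72, [208, 144, 68, 32], 1914), (0.51, [213, 216, 88, 184], 8668), (0.44, [254, 90, 15, 76], 622)]
spent1_mid scene [(0.94, [340, 190, 20, 33], 520), (0.69, [331, 228, 35, 30], 721)]
spent1_mid side [(0.79, [304, 335, 27, 45], 942), (0.6, [309, 280, 28, 39], 599)]
tub_in wrist [(0.62, [251, 369, 95, 86], 6795)]
tub_in scene [(0.58, [234, 177, 67, 47], 2090)]
tub_in side [(0.61, [457, 353, 93, 81], 4638), (0.32, [349, 320, 120, 72], 3081), (0.19, [204, 192, 290, 211], 12783)]
tray_handle wrist []
tray_handle scene [(0.62, [305, 217, 90, 87], 1785)]
tray_handle side [(0.87, [350, 319, 120, 74], 3109), (0.61, [311, 260, 29, 8], 107)]
tray_nose wrist [(0.9, [210, 217, 87, 188], 9079)]
tray_nose scene [(0.59, [306, 216, 102, 82], 1829)]
tray_nose side [(0.81, [349, 319, 118, 75], 3040), (0.46, [205, 193, 286, 211], 12
[... 498 characters left out ...]
 192, 288, 211], 12622)]
media wrist []
media scene [(0.91, [310, 359, 34, 51], 1507)]
media side [(0.83, [324, 197, 28, 41], 660), (0.74, [203, 191, 284, 209], 12181), (0.21, [388, 265, 33, 38], 892)]
weight wrist [(0.7, [374, 329, 51, 49], 1784)]
weight scene [(0.78, [187, 220, 35, 36], 662)]
weight side [(0.67, [481, 290, 40, 42], 902)]
stainer wrist [(0.62, [225, 72, 147, 142], 4240)]
stainer scene [(0.56, [472, 356, 334, 248], 38471)]
stainer side [(0.93, [204, 193, 285, 212], 12349)]
bay1 wrist [(0.95, [215, 214, 90, 184], 8732), (0.38, [210, 182, 68, 32], 1946)]
bay1 scene [(0.82, [306, 214, 95, 80], 1702)]
bay1 side [(0.96, [349, 317, 124, 71], 2900), (0.28, [308, 279, 26, 41], 576)]
```

```bash
cat >> h.py <<'E'
from scipy.optimize import least_squares
_a=np.linspace(0,2*np.pi,36,endpoint=False)
def cyl(K,C,x,y,z0,z1,r):
    p=np.vstack([np.c_[x+r*np.cos(_a),y+r*np.sin(_a),np.full(36,z)] for z in (z0,z1)])
    return cv2.convexHull(proj(K,C,p).astype(np.float32))
def capfit(K,C,ce,z0=50,z1=80,r=16):
    def f(q):
        M=cv2.moments(cyl(K,C,q[0],q[1],z0,z1,r)); return [M['m10']/M['m00']-ce[0],M['m01']/M['m00']-ce[1]]
    return least_squares(f,back(K,C,ce,(z0+z1)/2)[0]).x
def comps(im,lo,hi,amin=150):
    m=cv2.inRange(cv2.cvtColor(im,cv2.COLOR_BGR2HSV),lo,hi); n,l,st,ce=cv2.connectedComponentsWithStats(m)
    return [(st[i],ce[i]) for i in range(1,n) if st[i,4]>=amin]
ORANGE=((5,150,50),(18,255,255)); BLUE=((100,150,40),(125,255,255))
def caps(im,K,C,col,dz=0):
    out=[]
    for st,ce in comps(im,*col):
        x,y=capfit(K,C,ce,50+dz,80+dz); a=cv2.contourArea(cyl(K,C,x,y,50+dz,80+dz,16)); out.append((x.round(1),y.round(1),int(st[4]),int(a)))
    return out
E
python3 - <<'E'
from h import *
d=np.load('w2.npz'); im,K,C=d['im'],d['K'],d['C']
print('spent',caps(im,K,C,ORANGE,4)); print('fresh',caps(im,K,C,BLUE))
for z,b,n in ((50,(570,720,-300,150),'f50'),(24,(380,560,-400,50),'t24')):
    r=rect(im,K,C,z,*b,2.0); 
    for k in range(0,r.shape[0],40): cv2.line(r,(0,k),(6,k),(0,0,255),1)
    for k in range(0,r.shape[1],40): cv2.line(r,(k,0),(k,6),(0,0,255),1)
    cv2.imwrite(f'pics/{n}a.png',r[:500]);cv2.imwrite(f'pics/{n}b.png',r[400:])
r=rect(im,K,C,16,380,560,-10,130,4.0); cv2.imwrite('pics/rail.png',r)
E
```

```text
spent [(np.float64(470.1), np.float64(-25.9), 592, 661), (np.float64(467.9), np.float64(-75.4), 576, 620), (np.float64(325.4), np.float64(-140.2), 601, 698), (np.float64(465.7), np.float64(-172.9), 510, 574)]
fresh [(np.float64(634.1), np.float64(116.2), 669, 803), (np.float64(630.6), np.float64(-2.3), 440, 524), (np.float64(639.7), np.float64(-110.8), 420, 510), (np.float64(470.6), np.float64(-246.6), 908, 541), (np.float64(630.4), np.float64(-252.1), 399, 506), (np.float64(707.3), np.float64(-292.0), 1111, 511)]
```

View pics/f50a.png

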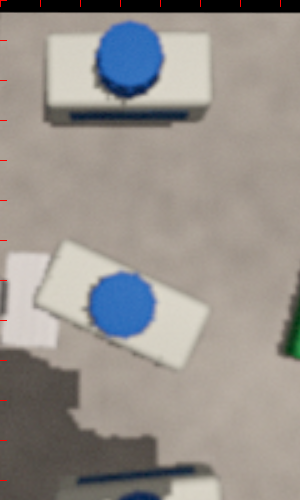

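View pics/f50b.png

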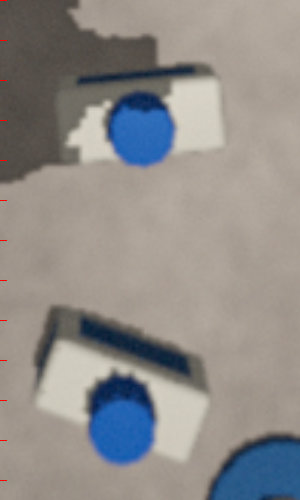

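View pics/t24a.png

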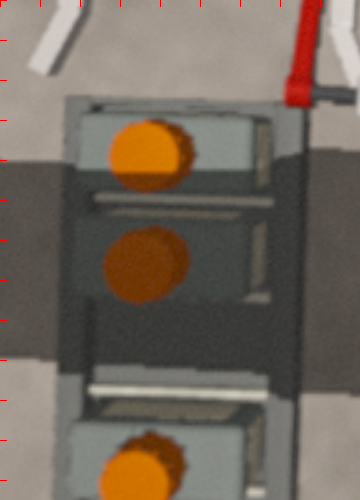

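View pics/t24b.png

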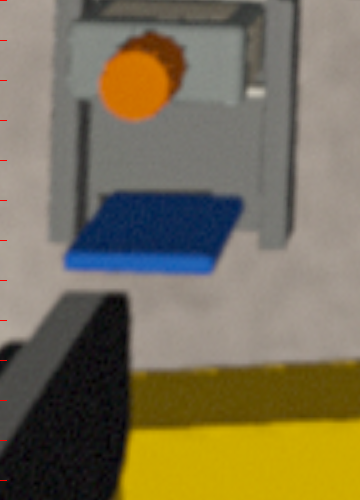

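View pics/rail.png

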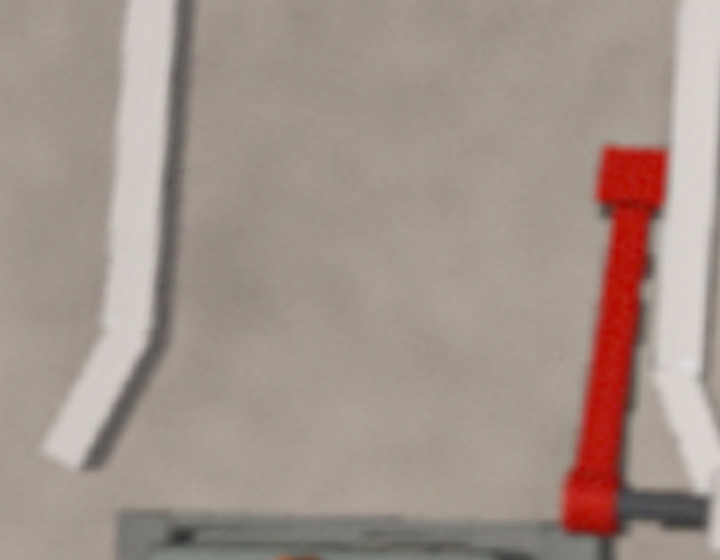

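Run:
```python
from h import *
for n in ('scene','side'):
    im,K,C=shot(n)
    for z in (54,):
        r=rect(im,K,C,z,340,640,-460,-240,2.0)
        cv2.imwrite(f'pics/tub_{n}{z}.png',r)
    m=[(st.tolist(),ce.round(1).tolist()) for st,ce in comps(im,(20,150,60),(32,255,255))]; print(n,m)
```

```text
scene [([200, 152, 68, 47, 1999], [233.6, 175.6])]
side [([413, 312, 92, 84, 4646], [458.4, 352.3])]
```

View pics/tub_scene54.png

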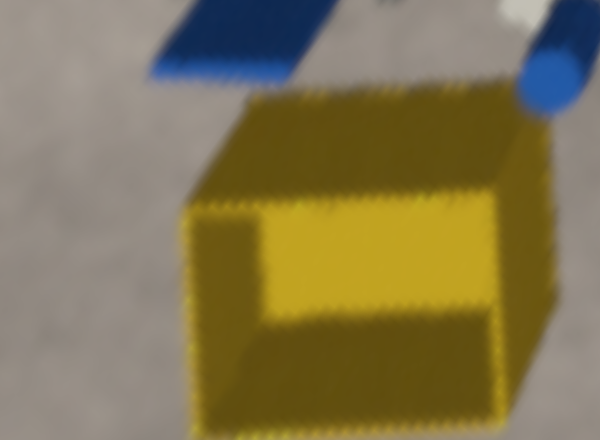

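View pics/tub_side54.png

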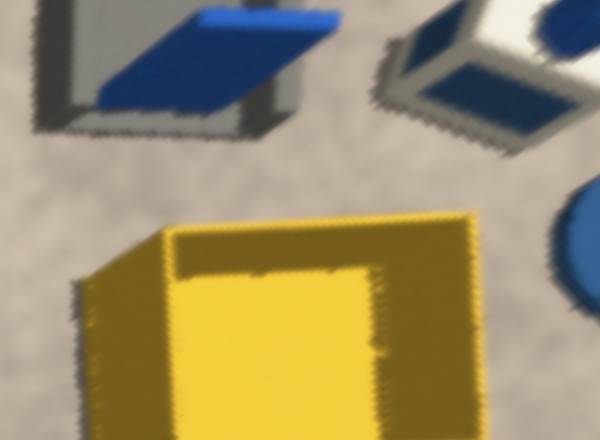

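Run:
```python
from h import *
vs=[]
for n in ('scene','side'):
    im,K,C=shot(n)
    r=rect(im,K,C,50,340,640,-500,-300,2.0); vs.append(r)
cv2.imwrite('pics/tub2.png',cv2.resize(np.vstack(vs),(600,600*800//600)[:2] if 0 else (450,600)))
```

```text
(no output)
```

View pics/tub2.png

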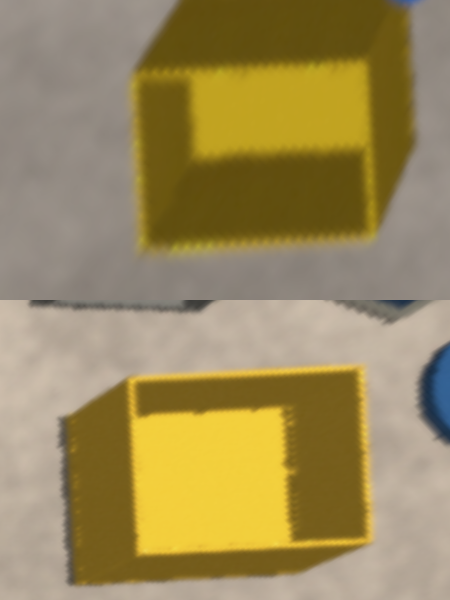

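```bash
cat >> h.py <<'E'
def plan(x,y,z,yaw=None):
    s=env.read_state(); Rm=R.from_euler('xyz',s['ee_rot'])
    if yaw is not None:
        tgt=R.from_euler('xyz',[np.pi,0,yaw]); rv=(Rm.inv()*tgt).as_rotvec()
        print('turn (8deg units)',np.round(np.degrees(rv)/8,2))
    else: tgt=Rm
    d=np.array([x,y,z])-s['eef_pos']
    print('shift now-axes',np.round(Rm.inv().apply(d)/40,2),' after-turn axes',np.round(tgt.inv().apply(d)/40,2))
    print('t',round(s['t'],2),'pos',s['eef_pos'].round(1),'rot',s['ee_rot'].round(3),'j',s['joint_pos'].round(2),'F',s['force'].round(1),'g',round(float(s['grip_width'])*85.4,1))
E
cat > p <<'E'
#!/bin/bash
python3 -c "from h import *; plan($1)"
E
chmod +x p; ./p 468,-174,150,1.541
```

```text
turn (8deg units) [-0.    0.    0.21]
shift now-axes [-2.35 -3.92  7.03]  after-turn axes [-2.47 -3.85  7.03]
t 3.33 pos [625.  -80.  431.3] rot [-3.142  0.     1.571] j [ 0.03  0.41  0.    1.28 -0.    1.46  0.03] F [-0.1 -0.3 -0.6] g 84.7
```

```bash
python3 -m inch '[{"x":0,"y":0,"z":0,"rx":0,"ry":0,"rz":0.21},{"x":-0.5,"y":-0.77,"z":1,"rx":0,"ry":0,"rz":0},{"x":-0.5,"y":-0.77,"z":1,"rx":0,"ry":0,"rz":0},{"x":-0.5,"y":-0.77,"z":1,"rx":0,"ry":0,"rz":0},{"x":-0.5,"y":-0.77,"z":1,"rx":0,"ry":0,"rz":0},{"x":-0.47,"y":-0.77,"z":1,"rx":0,"ry":0,"rz":0},{"x":0,"y":0,"z":1,"rx":0,"ry":0,"rz":0},{"x":0,"y":0,"z":1,"rx":0,"ry":0,"rz":0},{"x":0,"y":0,"z":0,"rx":0,"ry":0,"rz":0}]' 62 60; ./p 468,-174,58,1.541
```

```text
t: 4.45
eef_pos: [466.9, -173.9, 149.7]
ee_rot: [-3.137, -0.001, 1.541]
force: [-0.1, -0.2, 0.2]
grip_width: 0.728
turn (8deg units) [-0.03 -0.01 -0.  ]
shift now-axes [-0.    0.04  2.29]  after-turn axes [-0.    0.03  2.29]
t 4.45 pos [ 466.9 -173.9  149.7] rot [-3.137e+00 -1.000e-03  1.541e+00] j [ 0.22  0.44  0.02  2.   -0.01  0.7   0.22] F [-0.1 -0.2  0.2] g 62.2
```

```bash
python3 -m inch '[{"x":0,"y":0.03,"z":1,"rx":0,"ry":0,"rz":0},{"x":0,"y":0,"z":0,"rx":0,"ry":0,"rz":0}]'; python3 -c "
from h import *
shot('wrist','a1.png')"; ./p 468,-174,58,1.541
```

```text
t: 4.7
eef_pos: [468.9, -174.1, 111.2]
ee_rot: [-3.139, -0.0, 1.541]
force: [0.3, -0.3, 0.6]
grip_width: 0.723
turn (8deg units) [-0. -0.  0.]
shift now-axes [ 0.01 -0.04  1.36]  after-turn axes [ 0.01 -0.04  1.36]
t 4.75 pos [ 469.5 -174.4  112.4] rot [-3.141 -0.     1.541] j [ 0.23  0.5   0.02  2.03 -0.01  0.61  0.22] F [0.  0.5 1. ] g 61.8
```

View pics/a1.png

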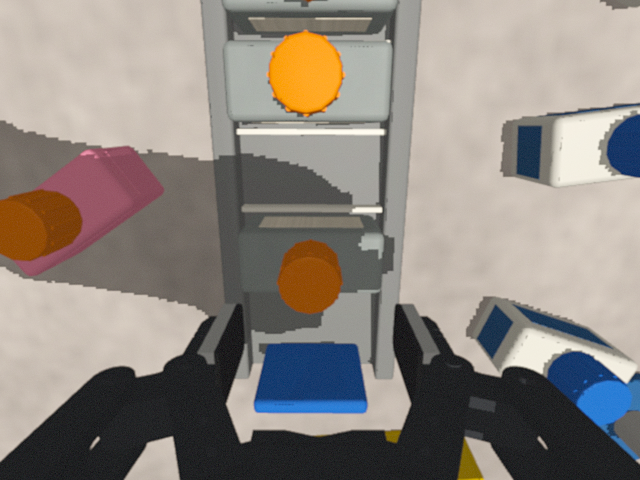

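```bash
python3 -c "
from h import *
im,K,C=shot('wrist')
print(caps(im,K,C,((5,150,30),(18,255,255)),4)); 
for st,ce in comps(im,*BLUE): print(st,ce.round(1))
"; python3 -m inch '[{"x":0,"y":-0.08,"z":0.7,"rx":0,"ry":0,"rz":0},{"x":0,"y":0,"z":0.63,"rx":0,"ry":0,"rz":0},{"x":0,"y":0,"z":0,"rx":0,"ry":0,"rz":0}]'; ./p 466,-174,58,1.541
```

```text
[(np.float64(468.7), np.float64(-75.7), 3878, 4985), (np.float64(328.8), np.float64(-140.6), 4659, 5808), (np.float64(465.8), np.float64(-172.6), 3644, 3850)]
[ 604  114   36   63 1709] [624.5 146.3]
[516 126  22  51 898] [526.2 149.9]
[477 306  32  49 756] [492.1 329.5]
[516 306  88  38 613] [558.1 324.1]
[ 254  343  111   68 6858] [309.8 377.9]
[ 545  351   95  106 4410] [594. 389.]
t: 5.18
eef_pos: [466.2, -174.3, 58.7]
ee_rot: [-3.141, -0.0, 1.541]
force: [0.3, -1.2, 0.9]
grip_width: 0.722
turn (8deg units) [-0. -0.  0.]
shift now-axes [ 0.01 -0.01  0.02]  after-turn axes [ 0.01 -0.01  0.02]
t 5.17 pos [ 466.2 -174.3   58.7] rot [-3.141 -0.     1.541] j [ 0.23  0.6   0.01  2.06 -0.01  0.49  0.22] F [ 0.3 -1.2  0.9] g 61.6
```

```bash
python3 -m inch '[{"x":0,"y":0,"z":0,"rx":0,"ry":0,"rz":0},{"x":0,"y":0,"z":0,"rx":0,"ry":0,"rz":0},{"x":0,"y":0,"z":0,"rx":0,"ry":0,"rz":0},{"x":0,"y":0,"z":0,"rx":0,"ry":0,"rz":0},{"x":0,"y":0,"z":0,"rx":0,"ry":0,"rz":0}]' 0 80;  python3 -m inch '[{"x":0,"y":0,"z":-0.5,"rx":0,"ry":0,"rz":0},{"x":0,"y":0,"z":-1,"rx":0,"ry":0,"rz":0},{"x":0,"y":0,"z":-1,"rx":0,"ry":0,"rz":0},{"x":0,"y":0,"z":0,"rx":0,"ry":0,"rz":0}]'; ./p 508,-405,160,3.19;./p 508,-405,160,0.05
```

```text
t: 5.8
eef_pos: [467.0, -174.5, 59.9]
ee_rot: [3.139, 0.001, 1.541]
force: [-3.6, 1.6, 21.4]
grip_width: 0.348
t: 6.3
eef_pos: [467.7, -174.7, 161.5]
ee_rot: [3.136, 0.001, 1.541]
force: [-0.7, -0.7, -1.5]
grip_width: 0.348
turn (8deg units) [  0.02   0.04 -11.81]
shift now-axes [-5.72  1.18  0.05]  after-turn axes [-0.73 -5.8   0.04]
t 6.3 pos [ 467.7 -174.7  161.5] rot [3.136e+00 1.000e-03 1.541e+00] j [ 0.22  0.42  0.02  2.   -0.01  0.72  0.22] F [-0.7 -0.7 -1.5] g 29.7
turn (8deg units) [ 0.04 -0.02 10.68]
shift now-axes [-5.72  1.18  0.05]  after-turn axes [0.72 5.8  0.04]
t 6.3 pos [ 467.7 -174.7  161.5] rot [3.136e+00 1.000e-03 1.541e+00] j [ 0.22  0.42  0.02  2.   -0.01  0.72  0.22] F [-0.7 -0.7 -1.5] g 29.7
```

```bash
python3 -m inch '[{"x":0,"y":0,"z":0,"rx":0,"ry":0,"rz":1},{"x":0,"y":0,"z":0,"rx":0,"ry":0,"rz":1},{"x":0,"y":0,"z":0,"rx":0,"ry":0,"rz":0}]'; ./p 508,-405,160,0.05
```

```text
t: 6.68
eef_pos: [466.0, -174.0, 158.0]
ee_rot: [-3.141, 0.0, 1.263]
force: [1.3, -0.6, 0.3]
grip_width: 0.345
turn (8deg units) [-0.    0.    8.69]
shift now-axes [-5.19  2.75 -0.05]  after-turn axes [ 0.76  5.82 -0.05]
t 6.67 pos [ 466. -174.  158.] rot [-3.141  0.     1.263] j [ 0.17  0.43  0.09  2.01 -0.06  0.71 -0.01] F [ 1.3 -0.6  0.3] g 29.5
```

```bash
python3 -m inch '[{"x":0,"y":0,"z":0,"rx":0,"ry":0,"rz":1},{"x":0,"y":0,"z":0,"rx":0,"ry":0,"rz":1},{"x":0,"y":0,"z":0,"rx":0,"ry":0,"rz":1},{"x":0,"y":0,"z":0,"rx":0,"ry":0,"rz":1},{"x":0,"y":0,"z":0,"rx":0,"ry":0,"rz":1},{"x":0,"y":0,"z":0,"rx":0,"ry":0,"rz":1},{"x":0,"y":0,"z":0,"rx":0,"ry":0,"rz":1},{"x":0,"y":0,"z":0,"rx":0,"ry":0,"rz":1},{"x":0,"y":0,"z":0,"rx":0,"ry":0,"rz":0.69},{"x":0,"y":0,"z":0,"rx":0,"ry":0,"rz":0}]'; ./p 458.4,-407.5,150,0.05
```

```text
t: 7.92
eef_pos: [466.1, -174.0, 157.9]
ee_rot: [3.142, 0.001, 0.053]
force: [1.2, 0.7, -0.7]
grip_width: 0.35
turn (8deg units) [0.   0.   0.02]
shift now-axes [-0.5   5.82  0.2 ]  after-turn axes [-0.48  5.82  0.2 ]
t 7.92 pos [ 466.1 -174.   157.9] rot [3.142e+00 1.000e-03 5.300e-02] j [-0.08  0.46  0.42  2.02 -0.27  0.72 -1.01] F [ 1.2  0.7 -0.7] g 29.9
```

```bash
python3 -m inch '[{"x":-0.1,"y":1,"z":0,"rx":0,"ry":0,"rz":0},{"x":-0.1,"y":1,"z":0,"rx":0,"ry":0,"rz":0},{"x":-0.1,"y":1,"z":0,"rx":0,"ry":0,"rz":0},{"x":-0.1,"y":1,"z":0,"rx":0,"ry":0,"rz":0},{"x":-0.1,"y":1,"z":0,"rx":0,"ry":0,"rz":0},{"x":0,"y":0.82,"z":0.2,"rx":0,"ry":0,"rz":0},{"x":0,"y":0,"z":0,"rx":0,"ry":0,"rz":0}]'; ./p 458.4,-407.5,62,0.05; python3 -c "
from h import *
shot('wrist','a2.png');shot('scene','a2s.png')"
```

```text
t: 8.8
eef_pos: [456.3, -409.9, 149.3]
ee_rot: [3.141, 0.001, 0.05]
force: [0.4, 0.6, -1.0]
grip_width: 0.351
turn (8deg units) [0.   0.01 0.  ]
shift now-axes [ 0.06 -0.06  2.18]  after-turn axes [ 0.06 -0.06  2.18]
t 8.8 pos [ 456.3 -409.9  149.3] rot [3.141e+00 1.000e-03 5.000e-02] j [ 0.37  0.63  0.4   1.72 -0.31  0.85 -0.62] F [ 0.4  0.6 -1. ] g 30.0
```

View pics/a2.png

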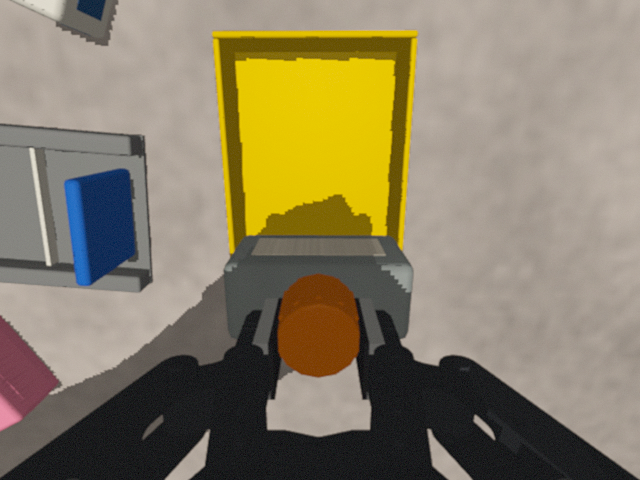

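```bash
python3 -c "
from h import *
im,K,C=shot('wrist')
print(back(K,C,[[214,34],[417,33],[232,253],[404,250],[417,33]],50).round(1))"
python3 -m inch '[{"x":0.06,"y":-0.05,"z":1,"rx":0,"ry":0,"rz":0},{"x":0,"y":0,"z":0.7,"rx":0,"ry":0,"rz":0},{"x":0,"y":0,"z":0.3,"rx":0,"ry":0,"rz":0},{"x":0,"y":0,"z":0.15,"rx":0,"ry":0,"rz":0},{"x":0,"y":0,"z":0,"rx":0,"ry":0,"rz":0}]'; ./p 458.4,-407.5,62,0.05
```

```text
[[ 584.1 -341. ]
 [ 590.7 -458.7]
 [ 449.8 -348.9]
 [ 458.2 -467.4]
 [ 590.7 -458.7]]
t: 9.57
eef_pos: [460.1, -405.6, 64.6]
ee_rot: [3.141, -0.0, 0.049]
force: [0.2, -0.0, -0.3]
grip_width: 0.351
turn (8deg units) [ 0. -0. -0.]
shift now-axes [-0.04  0.04  0.07]  after-turn axes [-0.04  0.04  0.07]
t 9.57 pos [ 460.1 -405.6   64.6] rot [ 3.141 -0.     0.049] j [ 0.4   0.75  0.34  1.76 -0.36  0.69 -0.58] F [ 0.2 -0.  -0.3] g 30.0
```

```bash
python3 -m inch '[{"x":0,"y":0,"z":0.1,"rx":0,"ry":0,"rz":0},{"x":0,"y":0,"z":0,"rx":0,"ry":0,"rz":0}]'; python3 -m inch '[{"x":0,"y":0,"z":0,"rx":0,"ry":0,"rz":0},{"x":0,"y":0,"z":0,"rx":0,"ry":0,"rz":0},{"x":0,"y":0,"z":-0.1,"rx":0,"ry":0,"rz":0},{"x":0,"y":0,"z":-0.8,"rx":0,"ry":0,"rz":0},{"x":0,"y":0,"z":-1,"rx":0,"ry":0,"rz":0},{"x":0,"y":0,"z":-0.4,"rx":0,"ry":0,"rz":0},{"x":0,"y":0,"z":0,"rx":0,"ry":0,"rz":0}]' 62;  python3 -c "
from h import *
shot('wrist','a3.png')"; ./p 468.5,-76,150,1.541
```

```text
t: 9.82
eef_pos: [460.0, -405.6, 60.3]
ee_rot: [3.141, -0.0, 0.049]
force: [0.3, -1.0, -0.0]
grip_width: 0.344
t: 10.7
eef_pos: [460.2, -405.8, 152.9]
ee_rot: [3.141, -0.001, 0.049]
force: [-0.2, 0.1, -0.8]
grip_width: 0.73
turn (8deg units) [ -0.    -0.   -10.68]
shift now-axes [ 0.62 -8.21  0.05]  after-turn axes [ 8.24 -0.03  0.05]
t 10.75 pos [ 459.9 -405.3  151.8] rot [-3.141 -0.     0.049] j [ 0.36  0.63  0.4   1.72 -0.31  0.85 -0.63] F [ 0.1 -0.1 -1.6] g 62.1
```

View pics/a3.png

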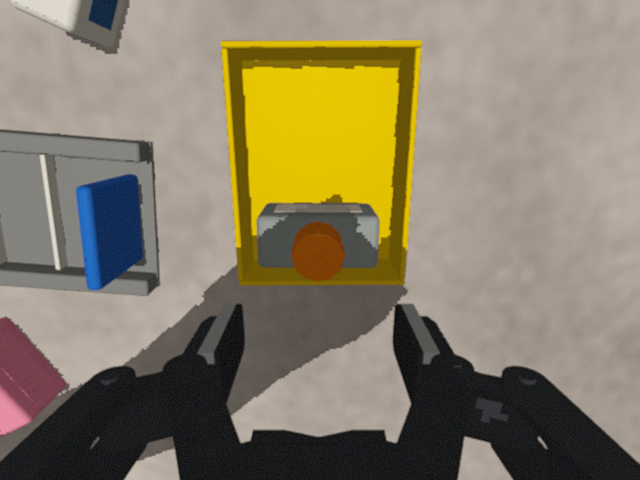

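```bash
python3 -m inch '[{"x":0,"y":-1,"z":0,"rx":0,"ry":0,"rz":0},{"x":0.1,"y":-1,"z":0,"rx":0,"ry":0,"rz":0},{"x":0.1,"y":-1,"z":0,"rx":0,"ry":0,"rz":0},{"x":0.1,"y":-1,"z":0,"rx":0,"ry":0,"rz":0},{"x":0.1,"y":-1,"z":0,"rx":0,"ry":0,"rz":0},{"x":0.1,"y":-1,"z":0,"rx":0,"ry":0,"rz":0},{"x":0.1,"y":-1,"z":0,"rx":0,"ry":0,"rz":0},{"x":0,"y":-1,"z":0,"rx":0,"ry":0,"rz":0},{"x":0,"y":-0.2,"z":0,"rx":0,"ry":0,"rz":0}]';python3 -m inch '[{"x":0,"y":0,"z":0,"rx":0,"ry":0,"rz":-1},{"x":0,"y":0,"z":0,"rx":0,"ry":0,"rz":-1},{"x":0,"y":0,"z":0,"rx":0,"ry":0,"rz":-1},{"x":0,"y":0,"z":0,"rx":0,"ry":0,"rz":-1},{"x":0,"y":0,"z":0,"rx":0,"ry":0,"rz":-1},{"x":0,"y":0,"z":0,"rx":0,"ry":0,"rz":-1},{"x":0,"y":0,"z":0,"rx":0,"ry":0,"rz":-1},{"x":0,"y":0,"z":0,"rx":0,"ry":0,"rz":-1},{"x":0,"y":0,"z":0,"rx":0,"ry":0,"rz":-1},{"x":0,"y":0,"z":0,"rx":0,"ry":0,"rz":-1},{"x":0,"y":0,"z":0,"rx":0,"ry":0,"rz":-0.68},{"x":0,"y":0,"z":0,"rx":0,"ry":0,"rz":0}]'; ./p 468.5,-76,62,1.541;python3 -c "
from h import *
im,K,C=shot('wrist','a4.png')
print(caps(im,K,C,((5,150,30),(18,255,255)),4)); "
```

```text
t: 11.88
eef_pos: [467.2, -74.4, 151.0]
ee_rot: [-3.141, 0.002, 0.052]
force: [-0.6, -0.7, 0.2]
grip_width: 0.727
t: 13.38
eef_pos: [467.4, -77.5, 151.4]
ee_rot: [-3.14, -0.0, 1.538]
force: [0.6, -0.5, -0.2]
grip_width: 0.726
turn (8deg units) [-0.01 -0.   -0.02]
shift now-axes [0.04 0.03 2.24]  after-turn axes [0.04 0.03 2.24]
t 13.38 pos [467.4 -77.5 151.4] rot [-3.14  -0.     1.538] j [ 0.02  0.4   0.02  2.06 -0.01  0.68  0.02] F [ 0.6 -0.5 -0.2] g 62.0
[(np.float64(470.2), np.float64(-25.7), 2440, 2642), (np.float64(467.8), np.float64(-75.4), 2488, 2625), (np.float64(325.7), np.float64(-138.3), 2575, 3012)]
```

View pics/a4.png

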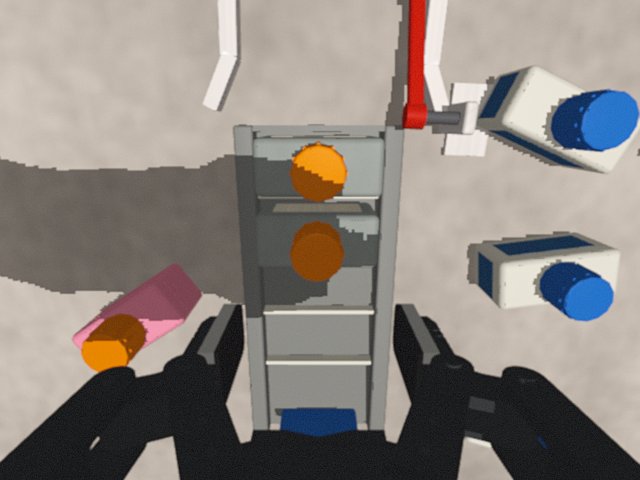

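```bash
python3 -m inch '[{"x":0.03,"y":0.01,"z":1,"rx":0,"ry":0,"rz":0},{"x":0,"y":0,"z":0.8,"rx":0,"ry":0,"rz":0},{"x":0,"y":0,"z":0.44,"rx":0,"ry":0,"rz":0},{"x":0,"y":0,"z":0,"rx":0,"ry":0,"rz":0}]'; ./p 468.5,-76,62,1.541; python3 -m inch '[{"x":0,"y":0,"z":0,"rx":0,"ry":0,"rz":0},{"x":0,"y":0,"z":0,"rx":0,"ry":0,"rz":0},{"x":0,"y":0,"z":0,"rx":0,"ry":0,"rz":0},{"x":0,"y":0,"z":0,"rx":0,"ry":0,"rz":0},{"x":0,"y":0,"z":0,"rx":0,"ry":0,"rz":0}]' 0 80;  python3 -m inch '[{"x":0,"y":0,"z":-0.5,"rx":0,"ry":0,"rz":0},{"x":0,"y":0,"z":-1,"rx":0,"ry":0,"rz":0},{"x":0,"y":0,"z":-1,"rx":0,"ry":0,"rz":0},{"x":0,"y":0,"z":0,"rx":0,"ry":0,"rz":0}]'; ./p 509,-404,160,0.05
```

```text
t: 13.92
eef_pos: [467.3, -75.8, 61.4]
ee_rot: [-3.139, 0.0, 1.538]
force: [1.0, 0.3, -0.4]
grip_width: 0.726
turn (8deg units) [-0.02  0.   -0.02]
shift now-axes [-0.01  0.03 -0.02]  after-turn axes [-0.01  0.03 -0.02]
t 13.93 pos [467.3 -75.8  61.4] rot [-3.139  0.     1.538] j [ 0.03  0.57  0.01  2.12 -0.02  0.46  0.02] F [ 1.   0.3 -0.4] g 62.0
t: 14.55
eef_pos: [468.6, -75.7, 63.4]
ee_rot: [3.14, 0.0, 1.54]
force: [-2.1, 0.1, 8.4]
grip_width: 0.346
t: 15.05
eef_pos: [469.8, -75.8, 165.5]
ee_rot: [3.136, 0.0, 1.539]
force: [-0.2, 0.1, -1.9]
grip_width: 0.342
turn (8deg units) [ 0.03 -0.03 10.67]
shift now-axes [-8.17  1.24  0.15]  after-turn axes [0.57 8.24 0.14]
t 15.05 pos [469.8 -75.8 165.5] rot [3.136 0.    1.539] j [ 0.01  0.38  0.03  2.05 -0.01  0.7   0.02] F [-0.2  0.1 -1.9] g 29.2
```

```bash
python3 -m inch '[{"x":-1,"y":0.1,"z":0,"rx":0,"ry":0,"rz":0},{"x":-1,"y":0.2,"z":0,"rx":0,"ry":0,"rz":0},{"x":-1,"y":0.2,"z":0,"rx":0,"ry":0,"rz":0},{"x":-1,"y":0.2,"z":0,"rx":0,"ry":0,"rz":0},{"x":-1,"y":0.2,"z":0,"rx":0,"ry":0,"rz":0},{"x":-1,"y":0.2,"z":0,"rx":0,"ry":0,"rz":0},{"x":-1,"y":0.14,"z":0,"rx":0,"ry":0,"rz":0},{"x":-1,"y":0,"z":0,"rx":0,"ry":0,"rz":0},{"x":-0.17,"y":0,"z":0,"rx":0,"ry":0,"rz":0}]';python3 -m inch '[{"x":0,"y":0,"z":0,"rx":0,"ry":0,"rz":1},{"x":0,"y":0,"z":0,"rx":0,"ry":0,"rz":1},{"x":0,"y":0,"z":0,"rx":0,"ry":0,"rz":1},{"x":0,"y":0,"z":0,"rx":0,"ry":0,"rz":1},{"x":0,"y":0,"z":0,"rx":0,"ry":0,"rz":1},{"x":0,"y":0,"z":0,"rx":0,"ry":0,"rz":1},{"x":0,"y":0,"z":0,"rx":0,"ry":0,"rz":1},{"x":0,"y":0,"z":0,"rx":0,"ry":0,"rz":1},{"x":0,"y":0,"z":0,"rx":0,"ry":0,"rz":1},{"x":0,"y":0,"z":0,"rx":0,"ry":0,"rz":1},{"x":0,"y":0,"z":0,"rx":0,"ry":0,"rz":0.67},{"x":0,"y":0,"z":0,"rx":0,"ry":0,"rz":0}]'; ./p 511,-404,64,0.05;python3 -c "
from h import *
im,K,C=shot('wrist','a5.png')"
```

```text
t: 16.18
eef_pos: [506.4, -406.4, 161.7]
ee_rot: [-3.141, 0.001, 1.537]
force: [0.0, 1.6, -0.4]
grip_width: 0.346
t: 17.68
eef_pos: [507.9, -402.9, 162.0]
ee_rot: [-3.141, 0.001, 0.051]
force: [0.2, -0.8, -0.6]
grip_width: 0.346
turn (8deg units) [-0.    0.    0.01]
shift now-axes [0.08 0.03 2.45]  after-turn axes [0.08 0.03 2.45]
t 17.68 pos [ 507.9 -402.9  162. ] rot [-3.141e+00  1.000e-03  5.100e-02] j [ 0.29  0.68  0.46  1.61 -0.35  0.93 -0.65] F [ 0.2 -0.8 -0.6] g 29.5
```

View pics/a5.png

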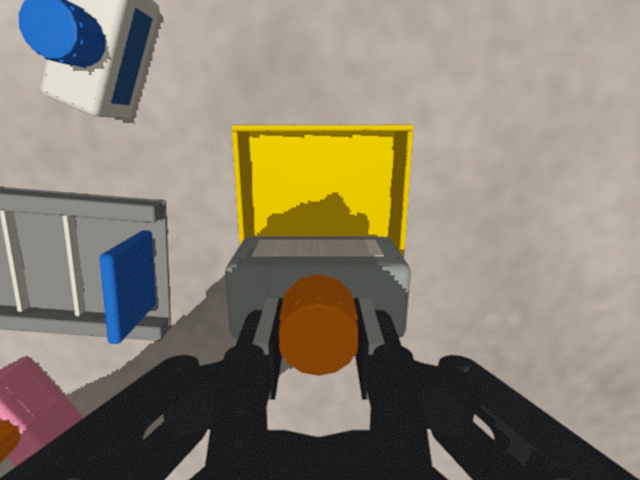

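Aligned. I'll lower it in at x≈511 and release.

```bash
python3 -m inch '[{"x":0.08,"y":0.02,"z":1,"rx":0,"ry":0,"rz":0},{"x":0,"y":0,"z":0.8,"rx":0,"ry":0,"rz":0},{"x":0,"y":0,"z":0.45,"rx":0,"ry":0,"rz":0},{"x":0,"y":0,"z":0.15,"rx":0,"ry":0,"rz":0},{"x":0,"y":0,"z":0,"rx":0,"ry":0,"rz":0}]'; python3 -m inch '[{"x":0,"y":0,"z":0,"rx":0,"ry":0,"rz":0},{"x":0,"y":0,"z":0,"rx":0,"ry":0,"rz":0},{"x":0,"y":0,"z":-0.1,"rx":0,"ry":0,"rz":0},{"x":0,"y":0,"z":-0.8,"rx":0,"ry":0,"rz":0},{"x":0,"y":0,"z":-1,"rx":0,"ry":0,"rz":0},{"x":0,"y":0,"z":-0.4,"rx":0,"ry":0,"rz":0},{"x":0,"y":0,"z":0,"rx":0,"ry":0,"rz":0}]' 62;  python3 -c "
from h import *
shot('wrist','a6.png')"; ./p 470.2,-26.5,150,1.541
```

```text
t: 18.35
eef_pos: [511.2, -404.7, 67.0]
ee_rot: [3.141, -0.0, 0.051]
force: [0.2, 0.1, 1.0]
grip_width: 0.349
t: 19.23
eef_pos: [511.4, -404.6, 159.4]
ee_rot: [3.141, -0.002, 0.05]
force: [0.9, 1.1, -0.8]
grip_width: 0.728
turn (8deg units) [ -0.    -0.   -10.68]
shift now-axes [-0.54 -9.48  0.21]  after-turn axes [ 9.41 -1.3   0.21]
t 19.27 pos [ 511.  -404.2  158.2] rot [-3.141 -0.     0.05 ] j [ 0.29  0.69  0.46  1.61 -0.36  0.93 -0.65] F [ 0.1  0.4 -1. ] g 61.8
```

View pics/a6.png

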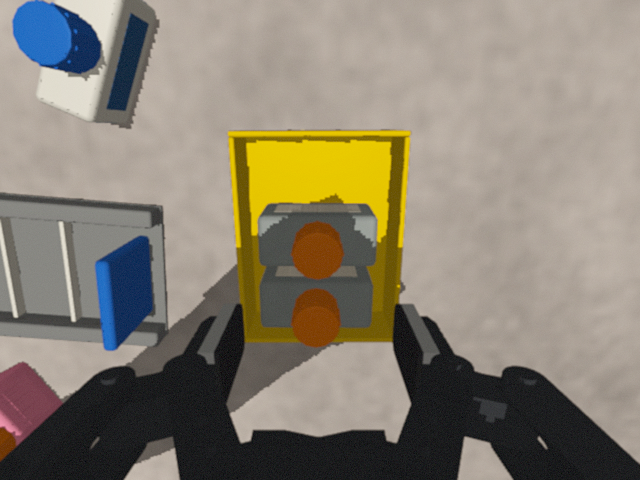

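```bash
python3 -m inch '[{"x":0,"y":-1,"z":0,"rx":0,"ry":0,"rz":0},{"x":-0.1,"y":-1,"z":0,"rx":0,"ry":0,"rz":0},{"x":-0.1,"y":-1,"z":0,"rx":0,"ry":0,"rz":0},{"x":-0.1,"y":-1,"z":0,"rx":0,"ry":0,"rz":0},{"x":-0.1,"y":-1,"z":0,"rx":0,"ry":0,"rz":0},{"x":-0.1,"y":-1,"z":0,"rx":0,"ry":0,"rz":0},{"x":-0.04,"y":-1,"z":0,"rx":0,"ry":0,"rz":0},{"x":0,"y":-1,"z":0,"rx":0,"ry":0,"rz":0},{"x":0,"y":-1,"z":0,"rx":0,"ry":0,"rz":0},{"x":0,"y":-0.47,"z":0.1,"rx":0,"ry":0,"rz":0}]';python3 -m inch '[{"x":0,"y":0,"z":0,"rx":0,"ry":0,"rz":-1},{"x":0,"y":0,"z":0,"rx":0,"ry":0,"rz":-1},{"x":0,"y":0,"z":0,"rx":0,"ry":0,"rz":-1},{"x":0,"y":0,"z":0,"rx":0,"ry":0,"rz":-1},{"x":0,"y":0,"z":0,"rx":0,"ry":0,"rz":-1},{"x":0,"y":0,"z":0,"rx":0,"ry":0,"rz":-1},{"x":0,"y":0,"z":0,"rx":0,"ry":0,"rz":-1},{"x":0,"y":0,"z":0,"rx":0,"ry":0,"rz":-1},{"x":0,"y":0,"z":0,"rx":0,"ry":0,"rz":-1},{"x":0,"y":0,"z":0,"rx":0,"ry":0,"rz":-1},{"x":0,"y":0,"z":0,"rx":0,"ry":0,"rz":-0.68},{"x":0,"y":0,"z":0,"rx":0,"ry":0,"rz":0}]'; ./p 470,-26.2,62,1.541;python3 -c "
from h import *
im,K,C=shot('wrist','a7.png')
print(caps(im,K,C,((5,150,30),(18,255,255)),4)); "
```

```text
t: 20.52
eef_pos: [469.9, -25.2, 153.6]
ee_rot: [-3.141, 0.001, 0.053]
force: [0.1, -0.2, -0.9]
grip_width: 0.725
t: 22.02
eef_pos: [470.0, -27.8, 153.8]
ee_rot: [-3.14, -0.0, 1.54]
force: [0.1, 0.1, 0.3]
grip_width: 0.726
turn (8deg units) [-0.01 -0.   -0.01]
shift now-axes [0.04 0.   2.29]  after-turn axes [ 0.04 -0.    2.29]
t 22.02 pos [470.  -27.8 153.8] rot [-3.14 -0.    1.54] j [-0.14  0.4   0.09  2.07 -0.05  0.68 -0.04] F [0.1 0.1 0.3] g 62.0
[(np.float64(470.4), np.float64(-25.7), 2438, 2571)]
```

View pics/a7.png

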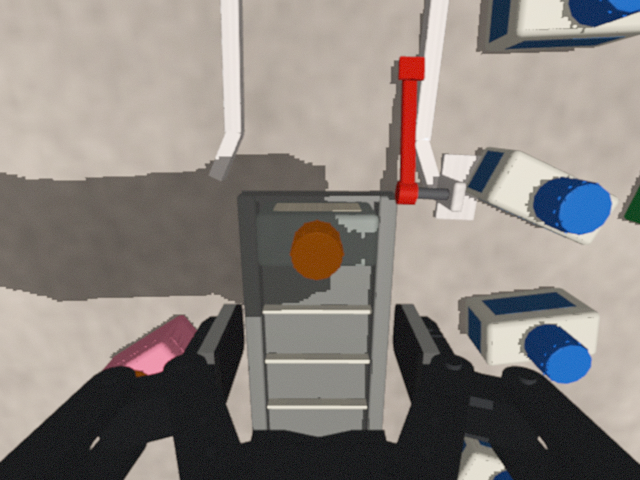

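```bash
python3 -m inch '[{"x":0.03,"y":0,"z":1,"rx":0,"ry":0,"rz":0},{"x":0,"y":0,"z":0.8,"rx":0,"ry":0,"rz":0},{"x":0,"y":0,"z":0.48,"rx":0,"ry":0,"rz":0},{"x":0,"y":0,"z":0,"rx":0,"ry":0,"rz":0}]'; python3 -m inch '[{"x":0,"y":0,"z":0,"rx":0,"ry":0,"rz":0},{"x":0,"y":0,"z":0,"rx":0,"ry":0,"rz":0},{"x":0,"y":0,"z":0,"rx":0,"ry":0,"rz":0},{"x":0,"y":0,"z":0,"rx":0,"ry":0,"rz":0},{"x":0,"y":0,"z":0,"rx":0,"ry":0,"rz":0}]' 0 80;  python3 -m inch '[{"x":0,"y":0,"z":-0.5,"rx":0,"ry":0,"rz":0},{"x":0,"y":0,"z":-1,"rx":0,"ry":0,"rz":0},{"x":0,"y":0,"z":-1,"rx":0,"ry":0,"rz":0},{"x":0,"y":0,"z":0,"rx":0,"ry":0,"rz":0}]'; ./p 561,-402,160,0.05; python3 -c "
from h import *
im,K,C=shot('wrist','a8.png'); np.savez('a8.npz',im=im,K=K,C=C)"
```

```text
t: 22.58
eef_pos: [469.5, -26.2, 62.1]
ee_rot: [-3.139, 0.0, 1.539]
force: [-1.1, -0.7, 0.6]
grip_width: 0.725
t: 23.2
eef_pos: [470.8, -26.0, 64.2]
ee_rot: [3.14, -0.0, 1.541]
force: [-3.1, -0.4, 6.6]
grip_width: 0.343
t: 23.7
eef_pos: [472.0, -26.0, 166.4]
ee_rot: [3.136, -0.001, 1.541]
force: [-0.5, -0.2, 0.1]
grip_width: 0.345
turn (8deg units) [ 0.03 -0.03 10.68]
shift now-axes [-9.33  2.5   0.17]  after-turn axes [1.75 9.5  0.16]
t 23.7 pos [472.  -26.  166.4] rot [ 3.136e+00 -1.000e-03  1.541e+00] j [-0.15  0.38  0.1   2.06 -0.05  0.7  -0.05] F [-0.5 -0.2  0.1] g 29.4
```

View pics/a8.png

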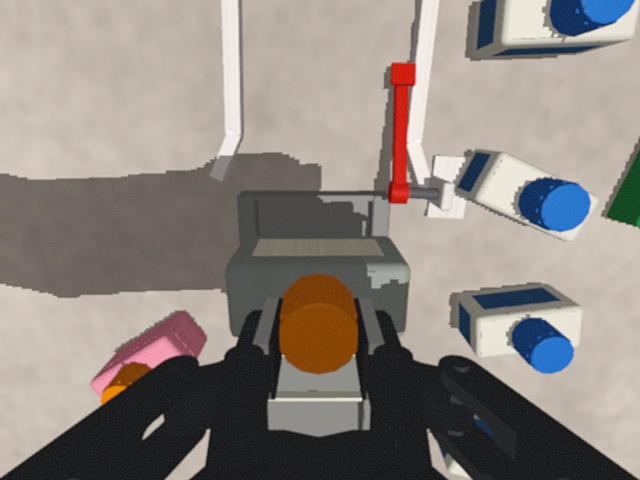

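```bash
python3 -m inch '[{"x":-1,"y":0.1,"z":0,"rx":0,"ry":0,"rz":0},{"x":-1,"y":0.2,"z":0,"rx":0,"ry":0,"rz":0},{"x":-1,"y":0.3,"z":0,"rx":0,"ry":0,"rz":0},{"x":-1,"y":0.3,"z":0,"rx":0,"ry":0,"rz":0},{"x":-1,"y":0.3,"z":0,"rx":0,"ry":0,"rz":0},{"x":-1,"y":0.3,"z":0,"rx":0,"ry":0,"rz":0},{"x":-1,"y":0.3,"z":0,"rx":0,"ry":0,"rz":0},{"x":-1,"y":0.3,"z":0,"rx":0,"ry":0,"rz":0},{"x":-1,"y":0.3,"z":0,"rx":0,"ry":0,"rz":0},{"x":-0.33,"y":0.1,"z":0,"rx":0,"ry":0,"rz":0}]';python3 -m inch '[{"x":0,"y":0,"z":0,"rx":0,"ry":0,"rz":1},{"x":0,"y":0,"z":0,"rx":0,"ry":0,"rz":1},{"x":0,"y":0,"z":0,"rx":0,"ry":0,"rz":1},{"x":0,"y":0,"z":0,"rx":0,"ry":0,"rz":1},{"x":0,"y":0,"z":0,"rx":0,"ry":0,"rz":1},{"x":0,"y":0,"z":0,"rx":0,"ry":0,"rz":1},{"x":0,"y":0,"z":0,"rx":0,"ry":0,"rz":1},{"x":0,"y":0,"z":0,"rx":0,"ry":0,"rz":1},{"x":0,"y":0,"z":0,"rx":0,"ry":0,"rz":1},{"x":0,"y":0,"z":0,"rx":0,"ry":0,"rz":1},{"x":0,"y":0,"z":0,"rx":0,"ry":0,"rz":0.67},{"x":0,"y":0,"z":0,"rx":0,"ry":0,"rz":0}]'; ./p 560,-402,66,0.05;python3 -c "
from h import *
im,K,C=shot('wrist','a9.png')"
```

```text
t: 25.0
eef_pos: [558.7, -404.2, 161.9]
ee_rot: [-3.14, 0.0, 1.539]
force: [-0.9, 1.0, -0.4]
grip_width: 0.348
t: 26.5
eef_pos: [559.4, -401.1, 162.5]
ee_rot: [-3.141, 0.001, 0.053]
force: [0.8, 0.7, -0.8]
grip_width: 0.343
turn (8deg units) [-0.    0.01  0.02]
shift now-axes [0.02 0.02 2.41]  after-turn axes [0.01 0.02 2.41]
t 26.5 pos [ 559.4 -401.1  162.5] rot [-3.141e+00  1.000e-03  5.300e-02] j [ 0.23  0.76  0.52  1.5  -0.41  1.   -0.66] F [ 0.8  0.7 -0.8] g 29.3
```

View pics/a9.png

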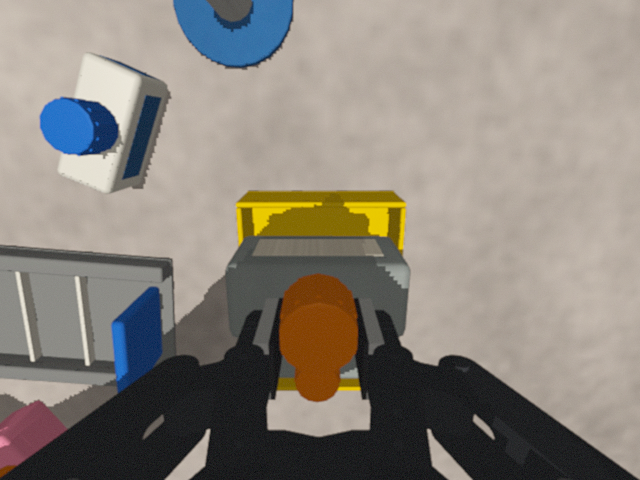

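```bash
python3 -m inch '[{"x":0.01,"y":0.02,"z":1,"rx":0,"ry":0,"rz":0},{"x":0,"y":0,"z":0.8,"rx":0,"ry":0,"rz":0},{"x":0,"y":0,"z":0.45,"rx":0,"ry":0,"rz":0},{"x":0,"y":0,"z":0.15,"rx":0,"ry":0,"rz":0},{"x":0,"y":0,"z":0,"rx":0,"ry":0,"rz":0}]'; python3 -m inch '[{"x":0,"y":0,"z":0,"rx":0,"ry":0,"rz":0},{"x":0,"y":0,"z":0,"rx":0,"ry":0,"rz":0},{"x":0,"y":0,"z":-0.1,"rx":0,"ry":0,"rz":0},{"x":0,"y":0,"z":-0.8,"rx":0,"ry":0,"rz":0},{"x":0,"y":0,"z":-1,"rx":0,"ry":0,"rz":0},{"x":0,"y":0,"z":-1,"rx":0,"ry":0,"rz":0},{"x":-1,"y":0,"z":0,"rx":0,"ry":0,"rz":0},{"x":-1,"y":0,"z":0,"rx":0,"ry":0,"rz":0},{"x":0,"y":0,"z":0,"rx":0,"ry":0,"rz":0}]' 62;  python3 -c "
from h import *
im,K,C=shot('wrist','a10.png')
print(caps(im,K,C,BLUE)); r=rect(im,K,C,50,560,760,-340,-180,3); cv2.imwrite('pics/a10r.png',r)"
```

```text
t: 27.18
eef_pos: [560.1, -403.0, 67.8]
ee_rot: [3.141, -0.0, 0.052]
force: [0.2, 0.0, 0.0]
grip_width: 0.343
t: 28.3
eef_pos: [477.4, -407.8, 184.4]
ee_rot: [3.141, -0.0, 0.048]
force: [1.4, 0.4, 0.8]
grip_width: 0.728
[(np.float64(617.8), np.float64(-257.4), 893, 4208), (np.float64(607.1), np.float64(-286.6), 948, 3685), (np.float64(471.5), np.float64(-271.8), 4059, 2443)]
```

View pics/a10.png

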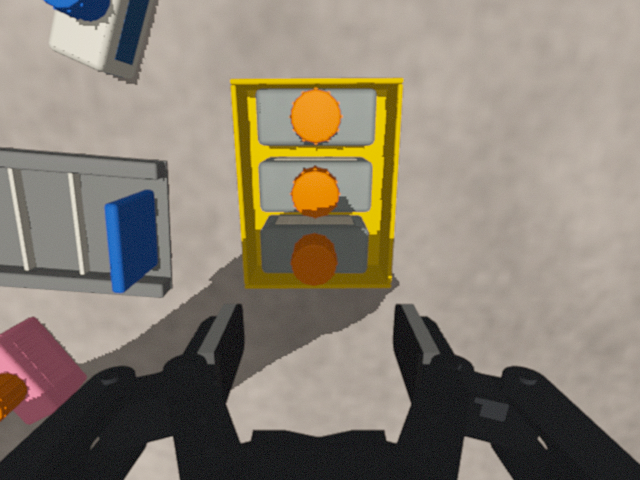

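View pics/a10r.png

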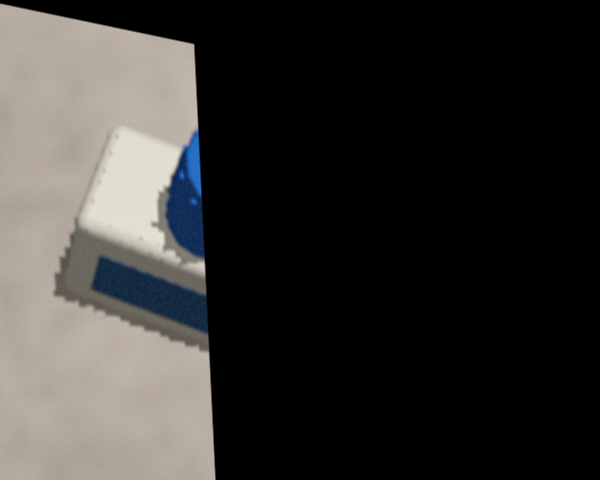

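```bash
./p 625,-255,170,1.2
```

```text
turn (8deg units) [ 0.01 -0.   -8.23]
shift now-axes [ 3.83 -3.62  0.36]  after-turn axes [4.87 2.01 0.36]
t 28.35 pos [ 479.4 -407.2  184.2] rot [ 3.141e+00 -1.000e-03  5.000e-02] j [ 0.26  0.64  0.54  1.66 -0.39  0.95 -0.58] F [2.  1.6 0. ] g 62.2
```

```bash
python3 -m inch '[{"x":0.95,"y":-0.9,"z":0,"rx":0,"ry":0,"rz":0},{"x":0.95,"y":-0.9,"z":0,"rx":0,"ry":0,"rz":0},{"x":0.95,"y":-0.9,"z":0,"rx":0,"ry":0,"rz":0},{"x":0.95,"y":-0.9,"z":0,"rx":0,"ry":0,"rz":0},{"x":0,"y":0,"z":0,"rx":0,"ry":0,"rz":0}]'; python3 -m inch '[{"x":0,"y":0,"z":0,"rx":0,"ry":0,"rz":-1},{"x":0,"y":0,"z":0,"rx":0,"ry":0,"rz":-1},{"x":0,"y":0,"z":0,"rx":0,"ry":0,"rz":-1},{"x":0,"y":0,"z":0,"rx":0,"ry":0,"rz":-1},{"x":0,"y":0,"z":0,"rx":0,"ry":0,"rz":-1},{"x":0,"y":0,"z":0,"rx":0,"ry":0,"rz":-1},{"x":0,"y":0,"z":0,"rx":0,"ry":0,"rz":-1},{"x":0,"y":0,"z":0,"rx":0,"ry":0,"rz":-1},{"x":0,"y":0,"z":0,"rx":0,"ry":0,"rz":-0.25},{"x":0,"y":0,"z":0,"rx":0,"ry":0,"rz":0}]'; ./p 630,-252,58,1.2; python3 -c "
from h import *
im,K,C=shot('wrist','b1.png')
print(caps(im,K,C,BLUE)); "
```

```text
t: 28.98
eef_pos: [628.0, -250.1, 182.6]
ee_rot: [-3.14, -0.001, 0.059]
force: [-0.2, -0.9, -0.5]
grip_width: 0.725
t: 30.22
eef_pos: [624.4, -255.4, 183.3]
ee_rot: [3.142, -0.0, 1.201]
force: [0.1, -0.3, 0.7]
grip_width: 0.726
turn (8deg units) [ 0.   -0.    0.01]
shift now-axes [0.13 0.1  3.13]  after-turn axes [0.13 0.1  3.13]
t 30.23 pos [ 624.4 -255.4  183.3] rot [ 3.142 -0.     1.201] j [ 0.15  0.66  0.24  1.51 -0.17  0.99  0.07] F [ 0.1 -0.3  0.7] g 62.0
[(np.float64(638.9), np.float64(-113.8), 2365, 3172), (np.float64(644.1), np.float64(-138.6), 374, 2675), (np.float64(639.2), np.float64(-226.1), 244, 1950), (np.float64(630.4), np.float64(-251.7), 1728, 1951), (np.float64(704.5), np.float64(-298.9), 4362, 2178), (np.float64(479.6), np.float64(-252.8), 2531, 2267)]
```

View pics/b1.png

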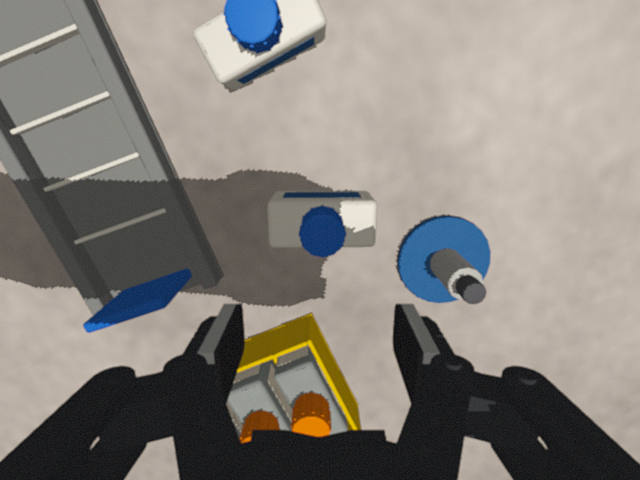

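```bash
python3 -m inch '[{"x":0.13,"y":0.1,"z":1,"rx":0,"ry":0,"rz":0},{"x":0,"y":0,"z":1,"rx":0,"ry":0,"rz":0},{"x":0,"y":0,"z":0.8,"rx":0,"ry":0,"rz":0},{"x":0,"y":0,"z":0.33,"rx":0,"ry":0,"rz":0},{"x":0,"y":0,"z":0,"rx":0,"ry":0,"rz":0}]'; python3 -m inch '[{"x":0,"y":0,"z":0,"rx":0,"ry":0,"rz":0},{"x":0,"y":0,"z":0,"rx":0,"ry":0,"rz":0},{"x":0,"y":0,"z":0,"rx":0,"ry":0,"rz":0},{"x":0,"y":0,"z":0,"rx":0,"ry":0,"rz":0},{"x":0,"y":0,"z":0,"rx":0,"ry":0,"rz":0}]' 0 80;  python3 -m inch '[{"x":0,"y":0,"z":-0.5,"rx":0,"ry":0,"rz":0},{"x":0,"y":0,"z":-1,"rx":0,"ry":0,"rz":0},{"x":0,"y":0,"z":-1,"rx":0,"ry":0,"rz":0},{"x":0,"y":0,"z":0,"rx":0,"ry":0,"rz":0}]'; ./p 466,-174,160,1.541; python3 -c "
from h import *
im,K,C=shot('wrist','b2.png')"
```

```text
t: 30.9
eef_pos: [629.9, -251.8, 57.9]
ee_rot: [-3.141, 0.0, 1.203]
force: [-0.1, 0.1, -0.1]
grip_width: 0.725
t: 31.52
eef_pos: [630.5, -252.0, 59.6]
ee_rot: [3.14, -0.0, 1.203]
force: [-1.4, 1.0, 8.1]
grip_width: 0.351
t: 32.02
eef_pos: [631.6, -252.6, 163.0]
ee_rot: [3.135, -0.0, 1.203]
force: [0.0, 0.0, -2.5]
grip_width: 0.345
turn (8deg units) [ 0.05  0.01 -2.42]
shift now-axes [ 0.35 -4.57  0.04]  after-turn axes [ 1.84 -4.2   0.07]
t 32.02 pos [ 631.6 -252.6  163. ] rot [ 3.135 -0.     1.203] j [ 0.15  0.69  0.23  1.52 -0.18  0.95  0.07] F [ 0.   0.  -2.5] g 29.5
```

View pics/b2.png

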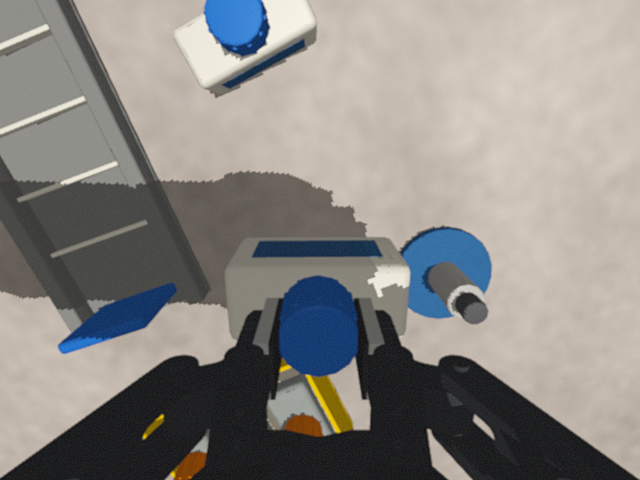

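```bash
python3 -m inch '[{"x":0,"y":0,"z":0,"rx":0,"ry":0,"rz":-1},{"x":0,"y":0,"z":0,"rx":0,"ry":0,"rz":-1},{"x":0,"y":0,"z":0,"rx":0,"ry":0,"rz":-0.42},{"x":0.45,"y":-1,"z":0,"rx":0,"ry":0,"rz":0},{"x":0.45,"y":-1,"z":0,"rx":0,"ry":0,"rz":0},{"x":0,"y":0,"z":0,"rx":0,"ry":0,"rz":0}]';  ./p 466,-174,160,1.541; python3 -c "
from h import *
im,K,C=shot('wrist','b3.png');np.savez('b3.npz',im=im,K=K,C=C)"
```

```text
t: 32.83
eef_pos: [548.5, -212.3, 158.0]
ee_rot: [-3.139, -0.001, 1.542]
force: [1.1, -0.3, -1.2]
grip_width: 0.344
turn (8deg units) [-0.02 -0.01  0.  ]
shift now-axes [ 0.9  -2.09 -0.04]  after-turn axes [ 0.9  -2.09 -0.05]
t 32.83 pos [ 548.5 -212.3  158. ] rot [-3.139e+00 -1.000e-03  1.542e+00] j [ 0.17  0.56  0.14  1.77 -0.1   0.82  0.33] F [ 1.1 -0.3 -1.2] g 29.4
```

View pics/b3.png

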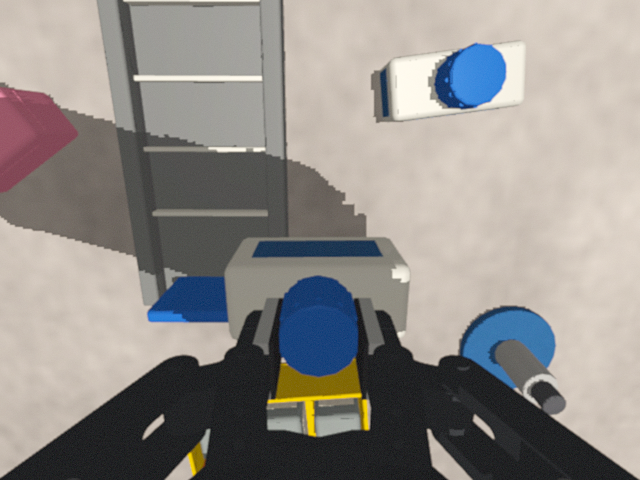

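```bash
python3 -c "
from h import *
d=np.load('b3.npz');im,K,C=d['im'],d['K'],d['C']
print('walls',back(K,C,[[130,4],[255,0],[135,78],[262,78],[145,149.5],[265,150],[153,213],[267,213]],14).round(1).tolist())
print('rims',back(K,C,[[98,0],[281,0],[124,150],[286,150]],24).round(1).tolist())
print(caps(im,K,C,BLUE))
cv2.imwrite('pics/b3r.png',rect(im,K,C,14,400,600,-240,-20,3)[:600])
"
```

```text
walls [[427.4, -53.0], [511.8, -53.1], [422.7, -98.6], [512.9, -101.2], [421.4, -147.9], [511.5, -150.9], [419.5, -196.6], [509.6, -199.1]]
rims [[411.4, -53.0], [530.0, -56.5], [410.7, -147.4], [528.1, -150.8]]
[(np.float64(639.7), np.float64(-110.9), 3407, 3804), (np.float64(589.8), np.float64(-118.5), 158, 3059), (np.float64(549.3), np.float64(-211.9), 1587, 2393), (np.float64(461.2), np.float64(-248.2), 2846, 2590), (np.float64(547.9), np.float64(-270.6), 6494, 2352), (np.float64(682.9), np.float64(-283.8), 3764, 2713)]
```

View pics/b3r.png

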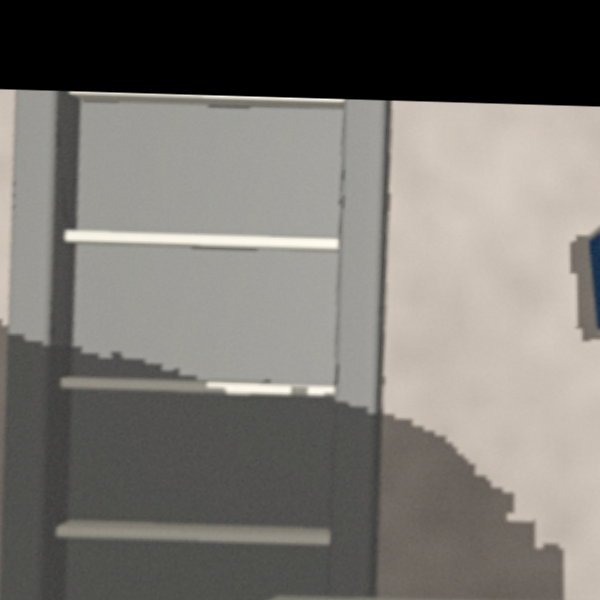

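```bash
python3 -m inch '[{"x":0.45,"y":-1,"z":0,"rx":0,"ry":0,"rz":0},{"x":0.45,"y":-1,"z":0,"rx":0,"ry":0,"rz":0},{"x":0,"y":0,"z":0.5,"rx":0,"ry":0,"rz":0},{"x":0,"y":0,"z":0,"rx":0,"ry":0,"rz":0}]';  ./p 465.4,-173,75,1.542
```

```text
t: 33.38
eef_pos: [472.2, -175.2, 137.4]
ee_rot: [-3.14, -0.0, 1.542]
force: [0.1, 0.4, -1.3]
grip_width: 0.343
turn (8deg units) [-0.01 -0.   -0.  ]
shift now-axes [ 0.05 -0.17  1.56]  after-turn axes [ 0.05 -0.17  1.56]
t 33.38 pos [ 472.2 -175.2  137.4] rot [-3.14  -0.     1.542] j [ 0.14  0.47  0.13  2.01 -0.1   0.67  0.3 ] F [ 0.1  0.4 -1.3] g 29.3
```

```bash
python3 -m inch '[{"x":0.05,"y":-0.15,"z":0.8,"rx":0,"ry":0,"rz":0},{"x":0,"y":0,"z":0.6,"rx":0,"ry":0,"rz":0},{"x":0,"y":0,"z":0,"rx":0,"ry":0,"rz":0},{"x":0,"y":0,"z":0,"rx":0,"ry":0,"rz":0}]';  ./p 465.4,-173,65,1.542;  python3 -c "
from h import *
im,K,C=shot('wrist','b4.png')"
```

```text
t: 33.88
eef_pos: [467.0, -173.4, 83.0]
ee_rot: [3.141, 0.0, 1.541]
force: [0.6, 1.1, -1.4]
grip_width: 0.345
turn (8deg units) [ 0.01  0.   -0.01]
shift now-axes [ 0.01 -0.04  0.45]  after-turn axes [ 0.01 -0.04  0.45]
t 33.88 pos [ 467.  -173.4   83. ] rot [3.141 0.    1.541] j [ 0.15  0.56  0.11  2.05 -0.11  0.54  0.32] F [ 0.6  1.1 -1.4] g 29.4
```

View pics/b4.png

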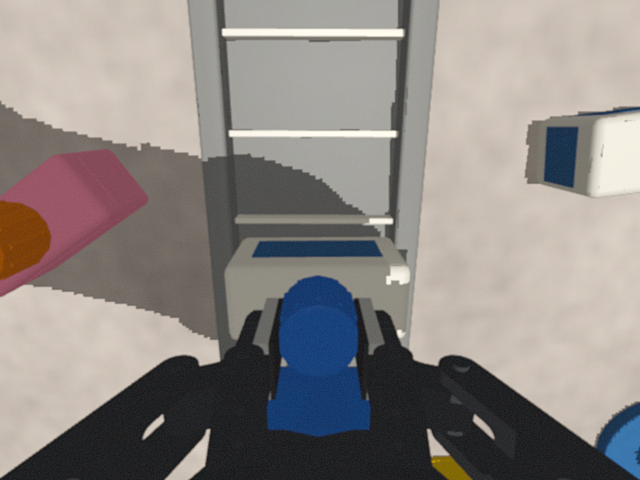

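```bash
python3 -m inch '[{"x":0.01,"y":-0.04,"z":0.25,"rx":0,"ry":0,"rz":0},{"x":0,"y":0,"z":0.22,"rx":0,"ry":0,"rz":0},{"x":0,"y":0,"z":0,"rx":0,"ry":0,"rz":0}]';  ./p 465.4,-173,65,1.542; python3 -m inch '[{"x":0,"y":0,"z":0,"rx":0,"ry":0,"rz":0},{"x":0,"y":0,"z":0,"rx":0,"ry":0,"rz":0},{"x":0,"y":0,"z":-0.1,"rx":0,"ry":0,"rz":0},{"x":0,"y":0,"z":-0.8,"rx":0,"ry":0,"rz":0},{"x":0,"y":0,"z":-1,"rx":0,"ry":0,"rz":0},{"x":0,"y":0,"z":-0.6,"rx":0,"ry":0,"rz":0},{"x":0,"y":0,"z":0,"rx":0,"ry":0,"rz":0}]' 62; python3 -c "
from h import *
im,K,C=shot('wrist','b5.png');print(caps(im,K,C,BLUE),caps(im,K,C,BLUE,4))"
```

```text
t: 34.3
eef_pos: [464.9, -172.6, 62.9]
ee_rot: [3.141, 0.0, 1.541]
force: [0.9, 0.1, -1.2]
grip_width: 0.346
turn (8deg units) [ 0.  0. -0.]
shift now-axes [-0.01  0.01 -0.05]  after-turn axes [-0.01  0.01 -0.05]
t 34.3 pos [ 464.9 -172.6   62.9] rot [3.141 0.    1.541] j [ 0.16  0.59  0.1   2.07 -0.12  0.49  0.32] F [ 0.9  0.1 -1.2] g 29.6
t: 35.17
eef_pos: [465.5, -172.7, 165.1]
ee_rot: [3.138, 0.001, 1.541]
force: [0.3, 1.1, -0.1]
grip_width: 0.728
[(np.float64(610.4), np.float64(-37.5), 760, 4939), (np.float64(640.0), np.float64(-110.9), 3439, 3851), (np.float64(577.9), np.float64(-111.9), 472, 3196), (np.float64(465.1), np.float64(-145.2), 370, 2260), (np.float64(463.2), np.float64(-174.1), 2096, 2257), (np.float64(463.5), np.float64(-244.0), 4085, 2207), (np.float64(667.7), np.float64(-276.3), 3230, 2698)] [(np.float64(608.0), np.float64(-38.5), 760, 5106), (np.float64(637.1), np.float64(-110.6), 3439, 3982), (np.float64(576.0), np.float64(-111.7), 472, 3304), (np.float64(465.2), np.float64(-144.3), 370, 2337), (np.float64(463.3), np.float64(-172.7), 2096, 2334), (np.float64(463.6), np.float64(-241.6), 4085, 2282), (np.float64(664.3), np.float64(-273.3), 3230, 2790)]
```

View pics/b5.png

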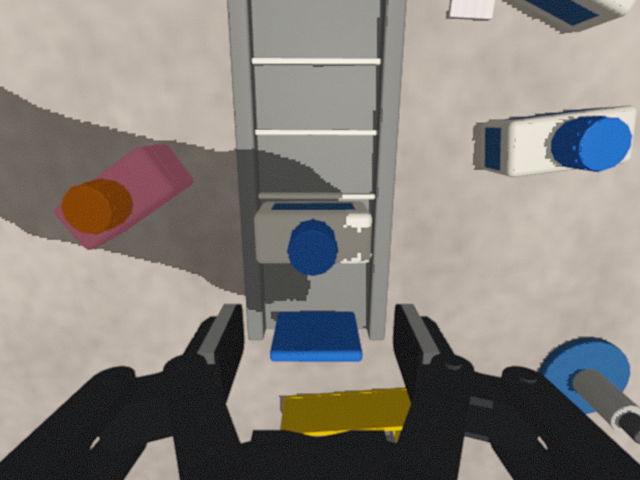

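```bash
./p 637,-113,165,1.64; python3 -m inch '[{"x":0.35,"y":1,"z":0,"rx":0,"ry":0,"rz":0},{"x":0.35,"y":1,"z":0,"rx":0,"ry":0,"rz":0},{"x":0.35,"y":1,"z":0,"rx":0,"ry":0,"rz":0},{"x":0.35,"y":1,"z":0,"rx":0,"ry":0,"rz":0},{"x":0,"y":0.2,"z":0,"rx":0,"ry":0,"rz":-0.7},{"x":0,"y":0,"z":0,"rx":0,"ry":0,"rz":0}]';  ./p 640,-111,58,1.64; python3 -c "
from h import *
im,K,C=shot('wrist','b6.png');print(caps(im,K,C,BLUE))"
```

```text
turn (8deg units) [ 0.01  0.   -0.71]
shift now-axes [ 1.61  4.26 -0.02]  after-turn axes [ 1.19  4.39 -0.03]
t 35.23 pos [ 464.9 -172.5  163.9] rot [3.14  0.    1.542] j [ 0.12  0.42  0.14  2.01 -0.09  0.72  0.29] F [-0.2  0.3 -0.2] g 62.0
t: 35.98
eef_pos: [633.9, -121.4, 161.8]
ee_rot: [-3.14, -0.0, 1.639]
force: [-0.1, 0.2, 0.6]
grip_width: 0.725
turn (8deg units) [-0.01 -0.   -0.01]
shift now-axes [0.25 0.18 2.6 ]  after-turn axes [0.25 0.17 2.6 ]
t 35.98 pos [ 633.9 -121.4  161.8] rot [-3.14  -0.     1.639] j [ 0.02  0.63  0.11  1.61 -0.08  0.91  0.24] F [-0.1  0.2  0.6] g 61.9
[(np.float64(630.9), np.float64(-0.9), 2974, 3321), (np.float64(636.5), np.float64(-84.2), 269, 2321), (np.float64(639.8), np.float64(-110.8), 2069, 2321), (np.float64(487.4), np.float64(-138.9), 727, 3011), (np.float64(523.0), np.float64(-155.9), 353, 2686), (np.float64(460.2), np.float64(-175.5), 2759, 2973), (np.float64(474.2), np.float64(-232.0), 2685, 2626), (np.float64(693.0), np.float64(-257.1), 1567, 2205)]
```

View pics/b6.png

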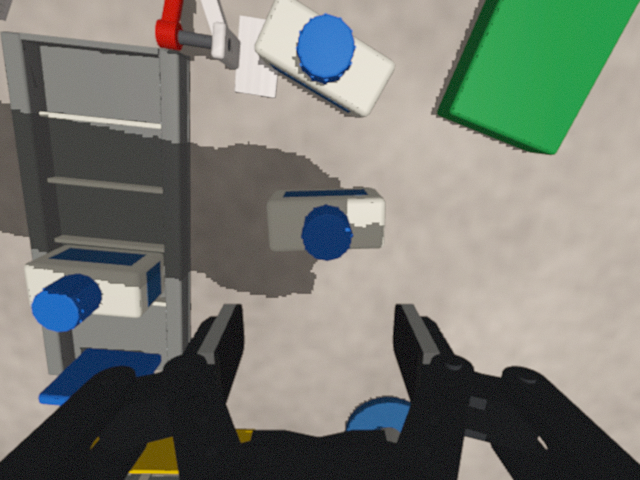

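```bash
python3 -m inch '[{"x":0.26,"y":0.16,"z":0.8,"rx":0,"ry":0,"rz":-0.15},{"x":0,"y":0,"z":1,"rx":0,"ry":0,"rz":0},{"x":0,"y":0,"z":0.5,"rx":0,"ry":0,"rz":0},{"x":0,"y":0,"z":0.28,"rx":0,"ry":0,"rz":0},{"x":0,"y":0,"z":0,"rx":0,"ry":0,"rz":0}]'; ./p 639.8,-110.8,58,1.66;  python3 -m inch '[{"x":0,"y":0,"z":0,"rx":0,"ry":0,"rz":0},{"x":0,"y":0,"z":0,"rx":0,"ry":0,"rz":0},{"x":0,"y":0,"z":0,"rx":0,"ry":0,"rz":0},{"x":0,"y":0,"z":0,"rx":0,"ry":0,"rz":0},{"x":0,"y":0,"z":0,"rx":0,"ry":0,"rz":0}]' 0 80;  python3 -m inch '[{"x":0,"y":0,"z":-0.5,"rx":0,"ry":0,"rz":0},{"x":0,"y":0,"z":-1,"rx":0,"ry":0,"rz":0},{"x":0,"y":0,"z":-1,"rx":0,"ry":0,"rz":0},{"x":0,"y":0,"z":0,"rx":0,"ry":0,"rz":0}]'; ./p 466.8,-124.3,140,1.542; python3 -c "
from h import *
im,K,C=shot('wrist','b7.png')"
```

```text
t: 36.65
eef_pos: [639.8, -110.9, 60.2]
ee_rot: [-3.141, 0.0, 1.659]
force: [0.1, 0.0, 0.5]
grip_width: 0.725
turn (8deg units) [-0.  0. -0.]
shift now-axes [0.   0.   0.06]  after-turn axes [0.   0.   0.06]
t 36.65 pos [ 639.8 -110.9   60.2] rot [-3.141  0.     1.659] j [ 0.02  0.77  0.09  1.65 -0.09  0.72  0.24] F [0.1 0.  0.5] g 61.9
t: 37.28
eef_pos: [640.2, -110.9, 61.3]
ee_rot: [3.14, 0.0, 1.66]
force: [-2.6, 0.4, 8.0]
grip_width: 0.347
t: 37.78
eef_pos: [641.7, -111.0, 164.7]
ee_rot: [3.135, 0.001, 1.66]
force: [0.1, -0.6, -1.8]
grip_width: 0.341
turn (8deg units) [0.04 0.01 0.84]
shift now-axes [ 0.06 -4.39  0.59]  after-turn axes [-0.46 -4.36  0.62]
t 37.77 pos [ 641.7 -111.   164.7] rot [3.135e+00 1.000e-03 1.660e+00] j [ 0.01  0.63  0.11  1.6  -0.08  0.91  0.24] F [ 0.1 -0.6 -1.8] g 29.1
```

View pics/b7.png

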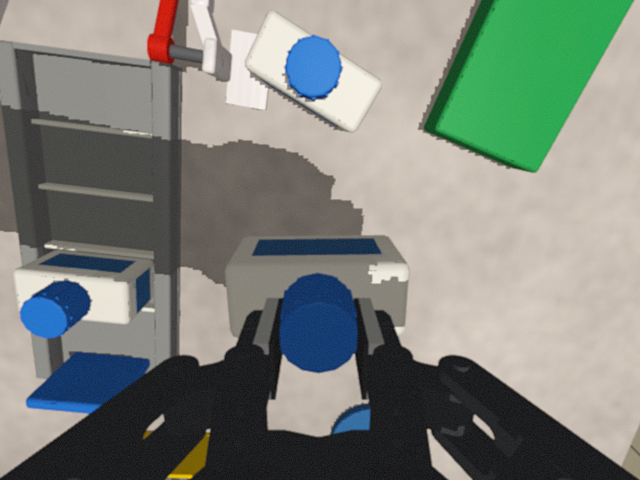

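```bash
python3 -m inch '[{"x":0,"y":0,"z":0,"rx":0,"ry":0,"rz":0.84},{"x":-0.1,"y":-1,"z":0,"rx":0,"ry":0,"rz":0},{"x":-0.1,"y":-1,"z":0,"rx":0,"ry":0,"rz":0},{"x":-0.1,"y":-1,"z":0,"rx":0,"ry":0,"rz":0},{"x":-0.1,"y":-1,"z":0,"rx":0,"ry":0,"rz":0},{"x":0,"y":-0.36,"z":0.3,"rx":0,"ry":0,"rz":0},{"x":0,"y":0,"z":0,"rx":0,"ry":0,"rz":0},{"x":0,"y":0,"z":0,"rx":0,"ry":0,"rz":0}]'; ./p 466.8,-124.3,85,1.542
```

```text
t: 38.83
eef_pos: [465.9, -121.7, 148.3]
ee_rot: [3.141, 0.0, 1.543]
force: [0.5, -0.2, -0.7]
grip_width: 0.347
turn (8deg units) [0.   0.   0.01]
shift now-axes [-0.06  0.02  1.58]  after-turn axes [-0.06  0.02  1.58]
t 38.83 pos [ 465.9 -121.7  148.3] rot [3.141 0.    1.543] j [ 0.03  0.42  0.14  2.05 -0.09  0.67  0.19] F [ 0.5 -0.2 -0.7] g 29.6
```

```bash
python3 -m inch '[{"x":-0.06,"y":0.01,"z":0.8,"rx":0,"ry":0,"rz":0},{"x":0,"y":0,"z":0.7,"rx":0,"ry":0,"rz":0},{"x":0,"y":0,"z":0,"rx":0,"ry":0,"rz":0}]'; ./p 466.8,-124.3,66,1.542;  python3 -c "
from h import *
im,K,C=shot('wrist','b8.png')"
```

```text
t: 39.2
eef_pos: [465.1, -124.0, 86.9]
ee_rot: [-3.139, -0.0, 1.543]
force: [0.8, -0.2, -1.4]
grip_width: 0.341
turn (8deg units) [-0.02 -0.    0.01]
shift now-axes [-0.01  0.04  0.52]  after-turn axes [-0.01  0.04  0.52]
t 39.2 pos [ 465.1 -124.    86.9] rot [-3.139 -0.     1.543] j [ 0.05  0.53  0.11  2.09 -0.11  0.53  0.22] F [ 0.8 -0.2 -1.4] g 29.1
```

View pics/b8.png

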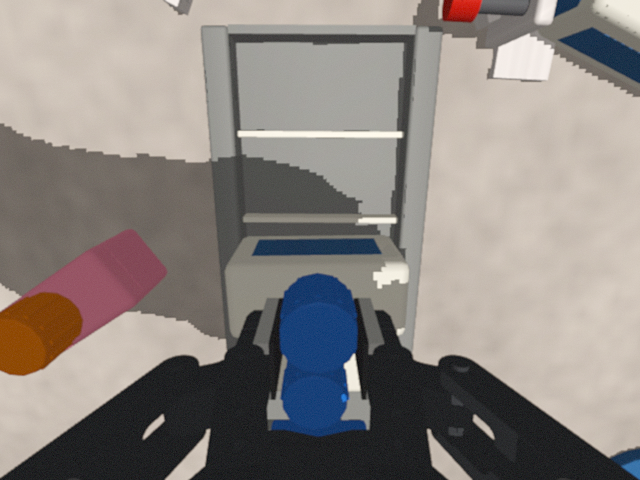

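```bash
python3 -m inch '[{"x":-0.01,"y":0.02,"z":0.3,"rx":0,"ry":0,"rz":0},{"x":0,"y":0,"z":0.21,"rx":0,"ry":0,"rz":0},{"x":0,"y":0,"z":0,"rx":0,"ry":0,"rz":0}]';  ./p 466.5,-124.3,65,1.542; python3 -m inch '[{"x":0,"y":0,"z":0,"rx":0,"ry":0,"rz":0},{"x":0,"y":0,"z":0,"rx":0,"ry":0,"rz":0},{"x":0,"y":0,"z":-0.1,"rx":0,"ry":0,"rz":0},{"x":0,"y":0,"z":-0.8,"rx":0,"ry":0,"rz":0},{"x":0,"y":0,"z":-1,"rx":0,"ry":0,"rz":0},{"x":0,"y":0,"z":-0.6,"rx":0,"ry":0,"rz":0},{"x":0,"y":0,"z":0,"rx":0,"ry":0,"rz":0}]' 62; python3 -c "
from h import *
im,K,C=shot('wrist','b9.png');print(caps(im,K,C,BLUE,4))"; ./p 630.9,-1.5,160,1.117
```

```text
t: 39.62
eef_pos: [466.0, -124.6, 67.3]
ee_rot: [-3.141, -0.0, 1.543]
force: [-0.3, -0.5, -1.5]
grip_width: 0.345
turn (8deg units) [-0.01 -0.    0.01]
shift now-axes [0.01 0.01 0.06]  after-turn axes [0.01 0.01 0.06]
t 39.62 pos [ 466.  -124.6   67.3] rot [-3.141 -0.     1.543] j [ 0.06  0.57  0.1   2.1  -0.12  0.48  0.22] F [-0.3 -0.5 -1.5] g 29.5
t: 40.5
eef_pos: [467.1, -124.7, 169.6]
ee_rot: [3.138, 0.0, 1.543]
force: [-0.6, -0.8, 0.6]
grip_width: 0.725
[(np.float64(572.4), np.float64(4.4), 373, 4253), (np.float64(628.6), np.float64(-3.3), 4157, 4771), (np.float64(597.4), np.float64(-24.7), 784, 3941), (np.float64(466.9), np.float64(-96.2), 319, 2249), (np.float64(466.2), np.float64(-126.0), 2240, 2246), (np.float64(463.4), np.float64(-173.0), 1954, 2221), (np.float64(463.7), np.float64(-236.6), 4226, 2150), (np.float64(678.5), np.float64(-259.0), 1509, 2583)]
turn (8deg units) [ 0.01 -0.    3.05]
shift now-axes [3.19 4.02 0.22]  after-turn axes [4.57 2.34 0.21]
t 40.55 pos [ 466.6 -124.6  168.4] rot [3.14  0.    1.543] j [ 0.02  0.39  0.15  2.04 -0.09  0.72  0.2 ] F [-0.8 -0.2 -1.2] g 62.0
```

View pics/b9.png

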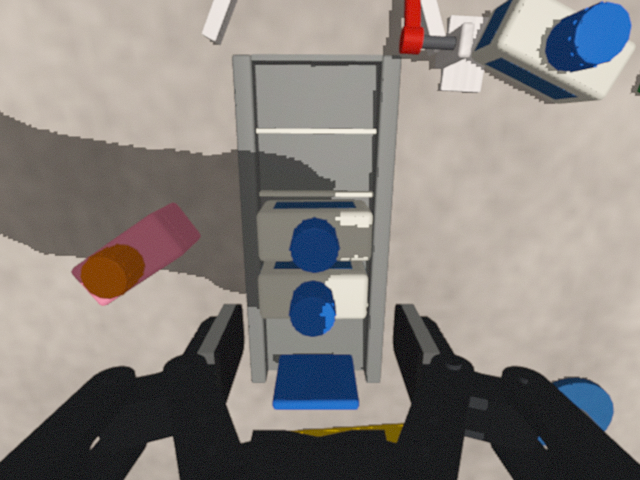

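```bash
python3 -m inch '[{"x":0,"y":0,"z":0,"rx":0,"ry":0,"rz":1},{"x":0,"y":0,"z":0,"rx":0,"ry":0,"rz":1},{"x":0,"y":0,"z":0,"rx":0,"ry":0,"rz":1},{"x":0.9,"y":0.45,"z":0,"rx":0,"ry":0,"rz":0},{"x":0.9,"y":0.45,"z":0,"rx":0,"ry":0,"rz":0},{"x":0.9,"y":0.45,"z":0,"rx":0,"ry":0,"rz":0},{"x":0.9,"y":0.45,"z":0,"rx":0,"ry":0,"rz":0},{"x":0.8,"y":0.5,"z":0,"rx":0,"ry":0,"rz":0},{"x":0,"y":0,"z":0,"rx":0,"ry":0,"rz":0},{"x":0,"y":0,"z":0,"rx":0,"ry":0,"rz":0}]';  ./p 630.9,-1.5,58,1.117; python3 -c "
from h import *
im,K,C=shot('wrist','b10.png');print(caps(im,K,C,BLUE))"
```

```text
t: 41.8
eef_pos: [624.4, -6.2, 166.7]
ee_rot: [-3.14, 0.001, 1.124]
force: [-0.3, 0.2, 0.0]
grip_width: 0.723
turn (8deg units) [-0.01  0.01  0.05]
shift now-axes [0.18 0.1  2.72]  after-turn axes [0.18 0.1  2.72]
t 41.8 pos [624.4  -6.2 166.7] rot [-3.140e+00  1.000e-03  1.124e+00] j [-0.24  0.61  0.24  1.67 -0.17  0.89 -0.38] F [-0.3  0.2  0. ] g 61.8
[(np.float64(634.2), np.float64(115.6), 2906, 3242), (np.float64(639.6), np.float64(90.4), 187, 2725), (np.float64(643.0), np.float64(21.7), 294, 2232), (np.float64(630.8), np.float64(-3.8), 1979, 2229), (np.float64(528.8), np.float64(-100.0), 291, 2137), (np.float64(679.2), np.float64(-253.9), 266, 2170)]
```

View pics/b10.png

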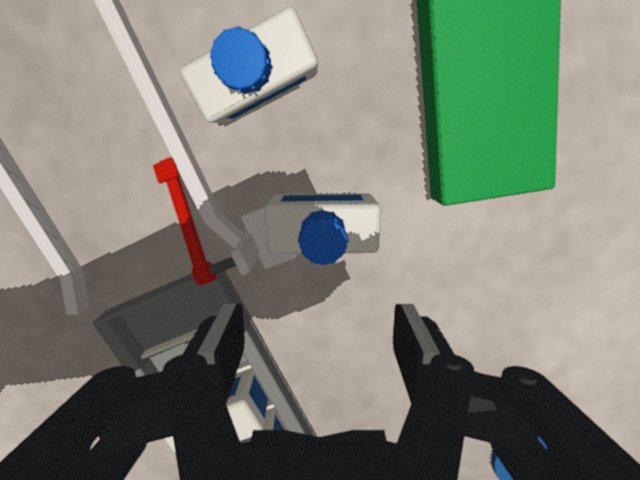

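```bash
python3 -m inch '[{"x":0.14,"y":0.11,"z":0.8,"rx":0,"ry":0,"rz":0},{"x":0,"y":0,"z":1,"rx":0,"ry":0,"rz":0},{"x":0,"y":0,"z":0.6,"rx":0,"ry":0,"rz":0},{"x":0,"y":0,"z":0.3,"rx":0,"ry":0,"rz":0},{"x":0,"y":0,"z":0,"rx":0,"ry":0,"rz":0}]'; ./p 630.8,-3.0,58,1.12;  python3 -m inch '[{"x":0,"y":0,"z":0,"rx":0,"ry":0,"rz":0},{"x":0,"y":0,"z":0,"rx":0,"ry":0,"rz":0},{"x":0,"y":0,"z":0,"rx":0,"ry":0,"rz":0},{"x":0,"y":0,"z":0,"rx":0,"ry":0,"rz":0},{"x":0,"y":0,"z":0,"rx":0,"ry":0,"rz":0}]' 0 80;  python3 -m inch '[{"x":0,"y":0,"z":-0.5,"rx":0,"ry":0,"rz":0},{"x":0,"y":0,"z":-1,"rx":0,"ry":0,"rz":0},{"x":0,"y":0,"z":-1,"rx":0,"ry":0,"rz":0},{"x":0,"y":0,"z":0,"rx":0,"ry":0,"rz":0}]'; ./p 468.1,-75.6,140,1.542; python3 -c "
from h import *
im,K,C=shot('wrist','b11.png')"
```

```text
t: 42.48
eef_pos: [631.2, -2.9, 59.6]
ee_rot: [-3.141, 0.0, 1.123]
force: [-0.3, 0.2, 0.4]
grip_width: 0.732
turn (8deg units) [-0.    0.    0.02]
shift now-axes [-0.01 -0.01  0.04]  after-turn axes [-0.01 -0.01  0.04]
t 42.48 pos [631.2  -2.9  59.6] rot [-3.141  0.     1.123] j [-0.22  0.76  0.2   1.71 -0.21  0.7  -0.36] F [-0.3  0.2  0.4] g 62.5
t: 43.1
eef_pos: [632.0, -2.4, 60.9]
ee_rot: [3.141, -0.001, 1.124]
force: [-3.6, 0.5, 9.6]
grip_width: 0.341
t: 43.6
eef_pos: [633.4, -2.6, 164.2]
ee_rot: [3.136, -0.003, 1.124]
force: [-0.3, -0.8, -1.7]
grip_width: 0.347
turn (8deg units) [ 0.04 -0.01 -3.  ]
shift now-axes [-3.43 -2.94  0.58]  after-turn axes [-1.94 -4.08  0.6 ]
t 43.6 pos [633.4  -2.6 164.2] rot [ 3.136e+00 -3.000e-03  1.124e+00] j [-0.25  0.62  0.24  1.65 -0.18  0.88 -0.39] F [-0.3 -0.8 -1.7] g 29.6
```

View pics/b11.png

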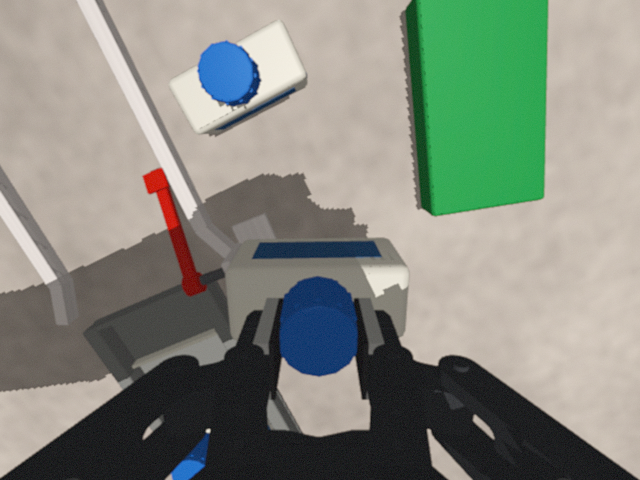

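```bash
python3 -m inch '[{"x":0,"y":0,"z":0,"rx":0,"ry":0,"rz":-1},{"x":0,"y":0,"z":0,"rx":0,"ry":0,"rz":-1},{"x":0,"y":0,"z":0,"rx":0,"ry":0,"rz":-1},{"x":-0.5,"y":-1,"z":0,"rx":0,"ry":0,"rz":0},{"x":-0.5,"y":-1,"z":0,"rx":0,"ry":0,"rz":0},{"x":-0.5,"y":-1,"z":0,"rx":0,"ry":0,"rz":0},{"x":-0.44,"y":-1,"z":0,"rx":0,"ry":0,"rz":0},{"x":0,"y":-0.08,"z":0.3,"rx":0,"ry":0,"rz":0},{"x":0,"y":0,"z":0,"rx":0,"ry":0,"rz":0},{"x":0,"y":0,"z":0,"rx":0,"ry":0,"rz":0}]'; ./p 468.1,-75.6,85,1.542
```

```text
t: 44.9
eef_pos: [467.0, -75.1, 147.6]
ee_rot: [-3.141, -0.0, 1.544]
force: [0.1, -0.4, -0.4]
grip_width: 0.347
turn (8deg units) [-0.   -0.    0.01]
shift now-axes [-0.01  0.03  1.57]  after-turn axes [-0.01  0.03  1.57]
t 44.9 pos [467.  -75.1 147.6] rot [-3.141 -0.     1.544] j [-0.06  0.41  0.12  2.07 -0.08  0.66  0.09] F [ 0.1 -0.4 -0.4] g 29.6
```

```bash
python3 -m inch '[{"x":-0.02,"y":0.03,"z":0.8,"rx":0,"ry":0,"rz":0},{"x":0,"y":0,"z":0.7,"rx":0,"ry":0,"rz":0},{"x":0,"y":0,"z":0,"rx":0,"ry":0,"rz":0}]'; ./p 468.1,-75.6,66,1.542;  python3 -c "
from h import *
im,K,C=shot('wrist','b12.png')"
```

```text
t: 45.28
eef_pos: [467.0, -76.0, 86.5]
ee_rot: [-3.139, -0.0, 1.543]
force: [0.9, 0.1, -1.2]
grip_width: 0.347
turn (8deg units) [-0.02 -0.    0.01]
shift now-axes [0.01 0.03 0.51]  after-turn axes [0.01 0.03 0.51]
t 45.27 pos [467.  -76.   86.5] rot [-3.139 -0.     1.543] j [-0.04  0.52  0.1   2.11 -0.1   0.52  0.11] F [ 0.9  0.1 -1.2] g 29.7
```

View pics/b12.png

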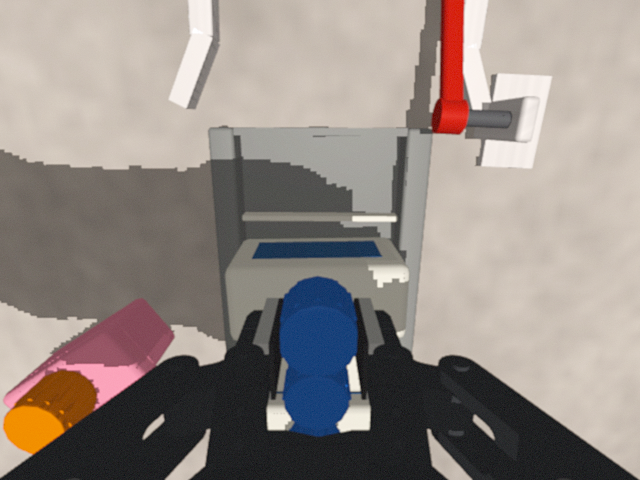

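```bash
python3 -m inch '[{"x":0.01,"y":0.02,"z":0.3,"rx":0,"ry":0,"rz":0},{"x":0,"y":0,"z":0.21,"rx":0,"ry":0,"rz":0},{"x":0,"y":0,"z":0,"rx":0,"ry":0,"rz":0}]';  ./p 468,-75.6,65,1.542; python3 -m inch '[{"x":0,"y":0,"z":0,"rx":0,"ry":0,"rz":0},{"x":0,"y":0,"z":0,"rx":0,"ry":0,"rz":0},{"x":0,"y":0,"z":-0.1,"rx":0,"ry":0,"rz":0},{"x":0,"y":0,"z":-0.8,"rx":0,"ry":0,"rz":0},{"x":0,"y":0,"z":-1,"rx":0,"ry":0,"rz":0},{"x":0,"y":0,"z":-0.6,"rx":0,"ry":0,"rz":0},{"x":0,"y":0,"z":0,"rx":0,"ry":0,"rz":0}]' 62; python3 -c "
from h import *
im,K,C=shot('wrist','b13.png');print(caps(im,K,C,BLUE,4))"; ./p 634,108,160,1.58
```

```text
t: 45.7
eef_pos: [468.1, -75.9, 66.9]
ee_rot: [-3.141, -0.0, 1.543]
force: [0.3, 0.1, -2.2]
grip_width: 0.345
turn (8deg units) [-0.01 -0.    0.01]
shift now-axes [ 0.01 -0.    0.05]  after-turn axes [ 0.01 -0.    0.05]
t 45.7 pos [468.1 -75.9  66.9] rot [-3.141 -0.     1.543] j [-0.03  0.56  0.09  2.12 -0.11  0.47  0.11] F [ 0.3  0.1 -2.2] g 29.5
t: 46.58
eef_pos: [469.2, -76.0, 169.1]
ee_rot: [3.138, -0.0, 1.543]
force: [0.2, 0.7, 0.4]
grip_width: 0.731
[(np.float64(469.3), np.float64(-48.8), 346, 2257), (np.float64(468.4), np.float64(-78.3), 2193, 2254), (np.float64(464.8), np.float64(-148.0), 3979, 2207), (np.float64(464.6), np.float64(-219.1), 2552, 2114)]
turn (8deg units) [ 0.01 -0.   -0.27]
shift now-axes [4.71 4.   0.21]  after-turn axes [4.56 4.18 0.2 ]
t 46.62 pos [468.6 -75.9 168. ] rot [ 3.14  -0.     1.543] j [-0.07  0.38  0.13  2.06 -0.08  0.71  0.08] F [-0.9  0.  -0.3] g 61.9
```

View pics/b13.png

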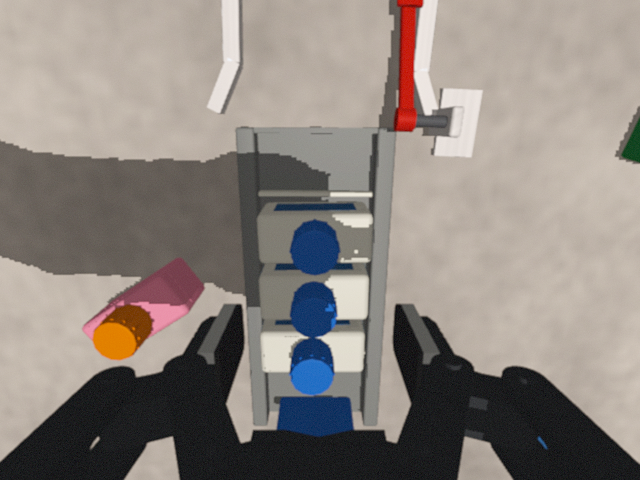

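Three are in. Now the last fresh pack.

```bash
python3 -m inch '[{"x":0,"y":0,"z":0,"rx":0,"ry":0,"rz":-0.27},{"x":0.9,"y":0.8,"z":0,"rx":0,"ry":0,"rz":0},{"x":0.9,"y":0.8,"z":0,"rx":0,"ry":0,"rz":0},{"x":0.9,"y":0.8,"z":0,"rx":0,"ry":0,"rz":0},{"x":0.9,"y":0.8,"z":0,"rx":0,"ry":0,"rz":0},{"x":0.9,"y":0.9,"z":0,"rx":0,"ry":0,"rz":0},{"x":0,"y":0,"z":0,"rx":0,"ry":0,"rz":0},{"x":0,"y":0,"z":0,"rx":0,"ry":0,"rz":0}]';  ./p 634.2,115.6,58,1.58; python3 -c "
from h import *
im,K,C=shot('wrist','b14.png');print(caps(im,K,C,BLUE));np.savez('b14.npz',im=im,K=K,C=C)"
```

```text
t: 47.62
eef_pos: [629.9, 105.0, 166.1]
ee_rot: [-3.14, 0.001, 1.581]
force: [-0.3, 0.7, -0.0]
grip_width: 0.728
turn (8deg units) [-0.01  0.01  0.01]
shift now-axes [0.27 0.12 2.7 ]  after-turn axes [0.26 0.11 2.7 ]
t 47.62 pos [629.9 105.  166.1] rot [-3.140e+00  1.000e-03  1.581e+00] j [-0.33  0.62  0.11  1.63 -0.08  0.91 -0.18] F [-0.3  0.7 -0. ] g 62.1
[(np.float64(633.3), np.float64(142.4), 236, 2241), (np.float64(634.3), np.float64(115.6), 2002, 2240), (np.float64(476.6), np.float64(-103.3), 199, 2159)]
```

View pics/b14.png

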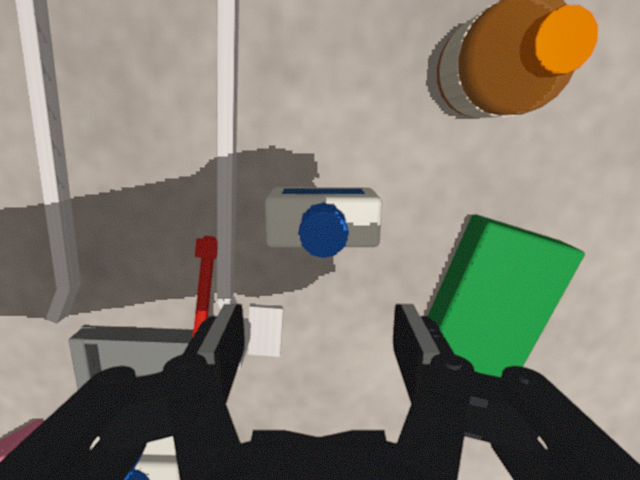

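```bash
python3 -m inch '[{"x":0.26,"y":0.11,"z":0.8,"rx":0,"ry":0,"rz":0},{"x":0,"y":0,"z":1,"rx":0,"ry":0,"rz":0},{"x":0,"y":0,"z":0.6,"rx":0,"ry":0,"rz":0},{"x":0,"y":0,"z":0.3,"rx":0,"ry":0,"rz":0},{"x":0,"y":0,"z":0,"rx":0,"ry":0,"rz":0}]'; ./p 634.3,115.6,58,1.58;  python3 -m inch '[{"x":0,"y":0,"z":0,"rx":0,"ry":0,"rz":0},{"x":0,"y":0,"z":0,"rx":0,"ry":0,"rz":0},{"x":0,"y":0,"z":0,"rx":0,"ry":0,"rz":0},{"x":0,"y":0,"z":0,"rx":0,"ry":0,"rz":0},{"x":0,"y":0,"z":0,"rx":0,"ry":0,"rz":0}]' 0 80;  python3 -m inch '[{"x":0,"y":0,"z":-0.5,"rx":0,"ry":0,"rz":0},{"x":0,"y":0,"z":-1,"rx":0,"ry":0,"rz":0},{"x":0,"y":0,"z":-1,"rx":0,"ry":0,"rz":0},{"x":0,"y":0,"z":0,"rx":0,"ry":0,"rz":0}]'; ./p 469.5,-26.6,140,1.542; python3 -c "
from h import *
im,K,C=shot('wrist','b15.png')"
```

```text
t: 48.3
eef_pos: [634.6, 115.5, 59.2]
ee_rot: [-3.141, 0.0, 1.58]
force: [-0.7, -0.5, 1.0]
grip_width: 0.723
turn (8deg units) [-0.  0.  0.]
shift now-axes [ 0.   -0.01  0.03]  after-turn axes [ 0.   -0.01  0.03]
t 48.3 pos [634.6 115.5  59.2] rot [-3.141  0.     1.58 ] j [-0.33  0.77  0.09  1.66 -0.09  0.72 -0.19] F [-0.7 -0.5  1. ] g 61.7
t: 48.92
eef_pos: [635.2, 116.2, 60.5]
ee_rot: [3.14, -0.0, 1.581]
force: [-2.4, -0.7, 7.7]
grip_width: 0.348
t: 49.42
eef_pos: [636.6, 116.3, 163.9]
ee_rot: [3.136, -0.002, 1.58]
force: [0.8, 0.8, -1.6]
grip_width: 0.344
turn (8deg units) [ 0.04 -0.01  0.27]
shift now-axes [-3.53 -4.22  0.57]  after-turn axes [-3.69 -4.07  0.6 ]
t 49.42 pos [636.6 116.3 163.9] rot [ 3.136e+00 -2.000e-03  1.580e+00] j [-0.34  0.63  0.11  1.61 -0.08  0.9  -0.2 ] F [ 0.8  0.8 -1.6] g 29.4
```

View pics/b15.png

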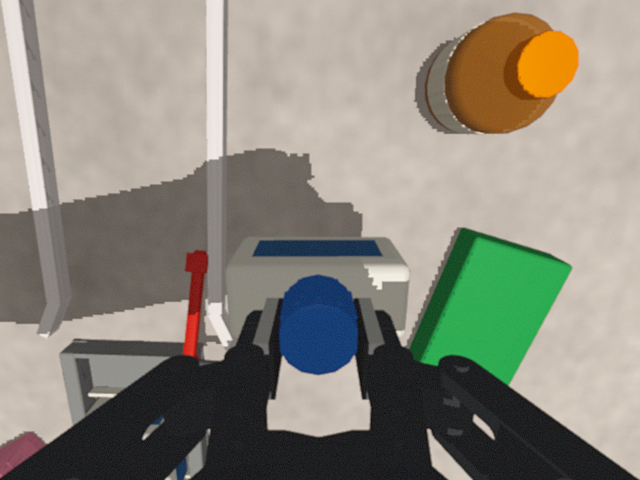

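```bash
python3 -m inch '[{"x":-1,"y":0,"z":0,"rx":0,"ry":0,"rz":0.27},{"x":-1,"y":0,"z":0,"rx":0,"ry":0,"rz":0},{"x":-1,"y":0,"z":0,"rx":0,"ry":0,"rz":0},{"x":-0.7,"y":-0.8,"z":0,"rx":0,"ry":0,"rz":0},{"x":0,"y":-1,"z":0,"rx":0,"ry":0,"rz":0},{"x":0,"y":-1,"z":0,"rx":0,"ry":0,"rz":0},{"x":0,"y":-1,"z":0,"rx":0,"ry":0,"rz":0},{"x":0,"y":-0.25,"z":0.3,"rx":0,"ry":0,"rz":0},{"x":0,"y":0,"z":0,"rx":0,"ry":0,"rz":0},{"x":0,"y":0,"z":0,"rx":0,"ry":0,"rz":0}]'; ./p 469.5,-26.9,85,1.542
```

```text
t: 50.72
eef_pos: [470.9, -27.3, 147.5]
ee_rot: [3.141, 0.0, 1.543]
force: [1.0, -0.4, -0.4]
grip_width: 0.343
turn (8deg units) [0.   0.   0.01]
shift now-axes [ 0.01 -0.04  1.56]  after-turn axes [ 0.01 -0.04  1.56]
t 50.73 pos [470.9 -27.3 147.5] rot [3.141 0.    1.543] j [-0.16  0.41  0.11  2.08 -0.07  0.66 -0.02] F [ 1.  -0.4 -0.4] g 29.3
```

```bash
python3 -m inch '[{"x":0,"y":-0.03,"z":0.8,"rx":0,"ry":0,"rz":0},{"x":0,"y":0,"z":0.7,"rx":0,"ry":0,"rz":0},{"x":0,"y":0,"z":0,"rx":0,"ry":0,"rz":0}]'; ./p 469.5,-26.6,66,1.542;  python3 -c "
from h import *
im,K,C=shot('wrist','b16.png')"
```

```text
t: 51.1
eef_pos: [468.6, -27.4, 86.2]
ee_rot: [-3.139, 0.0, 1.543]
force: [0.8, -0.4, -1.3]
grip_width: 0.343
turn (8deg units) [-0.02  0.    0.01]
shift now-axes [0.02 0.02 0.5 ]  after-turn axes [0.02 0.02 0.5 ]
t 51.1 pos [468.6 -27.4  86.2] rot [-3.139  0.     1.543] j [-0.14  0.52  0.09  2.12 -0.09  0.51 -0.01] F [ 0.8 -0.4 -1.3] g 29.3
```

View pics/b16.png

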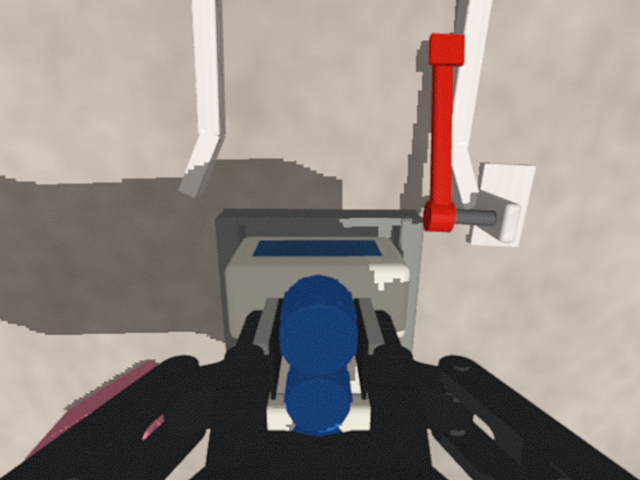

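```bash
python3 -m inch '[{"x":0.02,"y":0.01,"z":0.3,"rx":0,"ry":0,"rz":0},{"x":0,"y":0,"z":0.2,"rx":0,"ry":0,"rz":0},{"x":0,"y":0,"z":0,"rx":0,"ry":0,"rz":0}]';  ./p 469.5,-26.6,65,1.542; python3 -m inch '[{"x":0,"y":0,"z":0,"rx":0,"ry":0,"rz":0},{"x":0,"y":0,"z":0,"rx":0,"ry":0,"rz":0},{"x":0,"y":0,"z":-0.1,"rx":0,"ry":0,"rz":0},{"x":0,"y":0,"z":-0.8,"rx":0,"ry":0,"rz":0},{"x":0,"y":0,"z":-1,"rx":0,"ry":0,"rz":0},{"x":0,"y":0,"z":-1,"rx":0,"ry":0,"rz":0},{"x":0,"y":0,"z":-1,"rx":0,"ry":0,"rz":0},{"x":0,"y":0,"z":-1,"rx":0,"ry":0,"rz":0},{"x":0,"y":0,"z":-0.5,"rx":0,"ry":0,"rz":0},{"x":0,"y":0,"z":0,"rx":0,"ry":0,"rz":0},{"x":0,"y":0,"z":0,"rx":0,"ry":0,"rz":0}]' 62; python3 -c "
from h import *
im,K,C=shot('wrist','b17.png');print(caps(im,K,C,BLUE,4));np.savez('b17.npz',im=im,K=K,C=C)"
```

```text
t: 51.52
eef_pos: [469.3, -26.5, 67.0]
ee_rot: [-3.141, 0.0, 1.543]
force: [-0.6, 0.1, -0.7]
grip_width: 0.344
turn (8deg units) [-0.    0.    0.01]
shift now-axes [-0.    0.01  0.05]  after-turn axes [-0.    0.01  0.05]
t 51.52 pos [469.3 -26.5  67. ] rot [-3.141  0.     1.543] j [-0.13  0.56  0.08  2.13 -0.1   0.46 -0.  ] F [-0.6  0.1 -0.7] g 29.4
t: 52.9
eef_pos: [469.1, -26.5, 282.8]
ee_rot: [-3.141, 0.0, 1.543]
force: [1.3, 0.7, 0.6]
grip_width: 0.727
[(np.float64(469.6), np.float64(-30.7), 1119, 1040), (np.float64(468.2), np.float64(-78.3), 946, 1040), (np.float64(466.4), np.float64(-125.2), 899, 1033), (np.float64(463.3), np.float64(-173.5), 869, 1019), (np.float64(464.0), np.float64(-235.0), 2074, 996)]
```

View pics/b17.png

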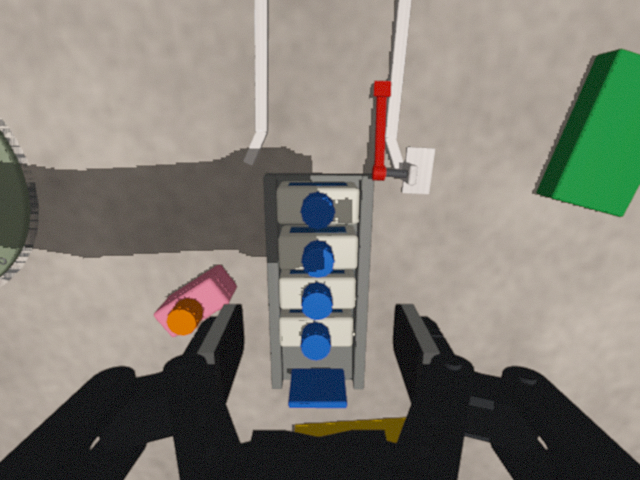

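```bash
python3 -c "
from h import *
d=np.load('b17.npz');im,K,C=d['im'],d['K'],d['C']
a=rect(im,K,C,16,390,570,0,200,3); b=rect(im,K,C,24,390,570,-290,20,1.9)
cv2.imwrite('pics/c1.png',a); cv2.imwrite('pics/c2.png',b)
for n in ('scene','side'):
    im,K,C=shot(n,'c_'+n+'.png')
"
```

```text
(no output)
```

View pics/c1.png

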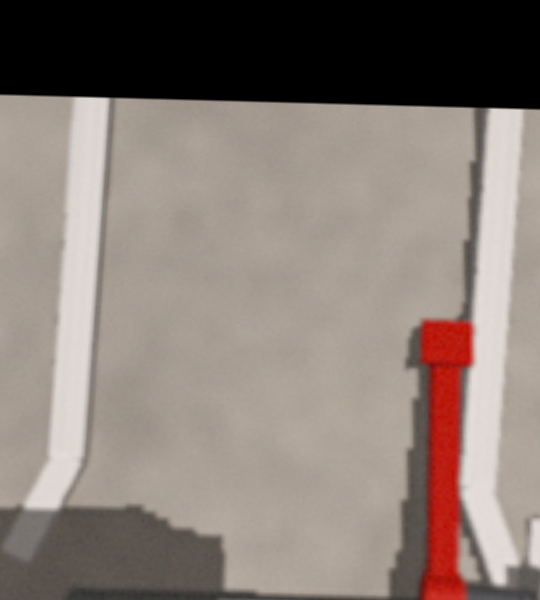

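View pics/c2.png

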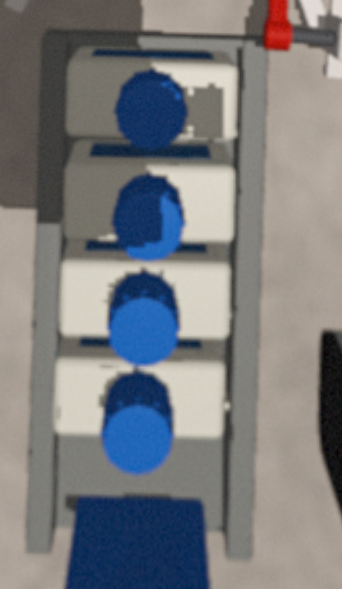

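View pics/c_scene.png

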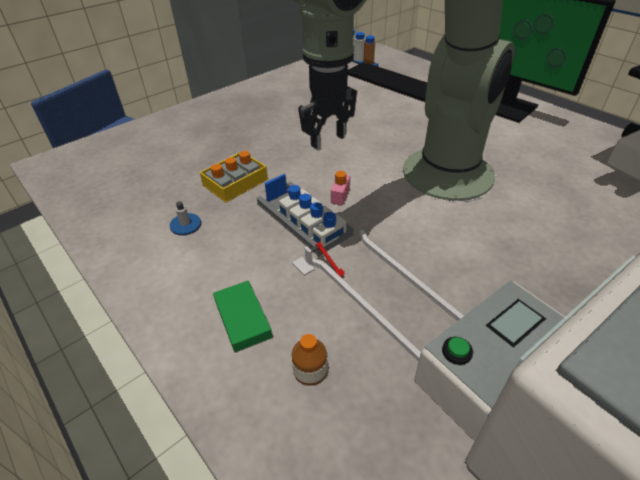

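View pics/c_side.png

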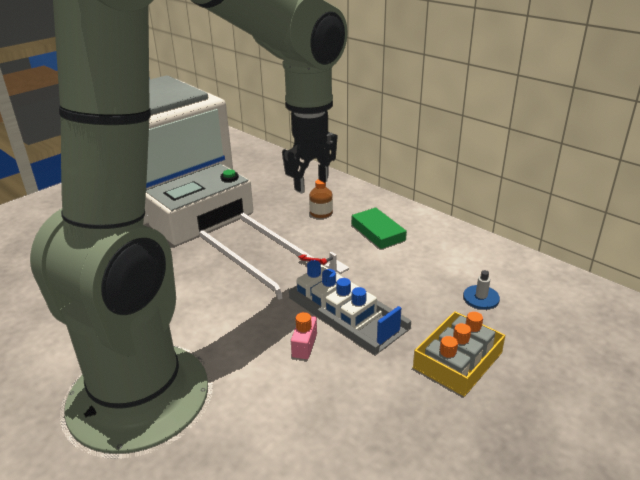

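```bash
python3 -m inch '[{"x":-1,"y":0,"z":0.5,"rx":0,"ry":0,"rz":0},{"x":-1,"y":0,"z":0.5,"rx":0,"ry":0,"rz":0},{"x":-1,"y":0,"z":0.5,"rx":0,"ry":0,"rz":0},{"x":-1,"y":0,"z":0.5,"rx":0,"ry":0,"rz":0},{"x":-1,"y":0,"z":0.5,"rx":0,"ry":0,"rz":0},{"x":-0.8,"y":0,"z":0.5,"rx":0,"ry":0,"rz":0}]' 45;python3 -m inch '[{"x":0,"y":0,"z":0,"rx":0,"ry":0,"rz":1},{"x":0,"y":0,"z":0,"rx":0,"ry":0,"rz":1},{"x":0,"y":0,"z":0,"rx":0,"ry":0,"rz":1},{"x":0,"y":0,"z":0,"rx":0,"ry":0,"rz":1},{"x":0,"y":0,"z":0,"rx":0,"ry":0,"rz":1},{"x":0,"y":0,"z":0,"rx":0,"ry":0,"rz":1},{"x":0,"y":0,"z":0,"rx":0,"ry":0,"rz":1},{"x":0,"y":0,"z":0,"rx":0,"ry":0,"rz":1},{"x":0,"y":0,"z":0,"rx":0,"ry":0,"rz":1},{"x":0,"y":0,"z":0,"rx":0,"ry":0,"rz":1},{"x":0,"y":0,"z":0,"rx":0,"ry":0,"rz":1},{"x":0,"y":0,"z":0,"rx":0,"ry":0,"rz":0.27}]';  ./p 463.8,-257.5,37,-0.031; python3 -c "
from h import *
im,K,C=shot('wrist','d1.png')
print(back(K,C,[[0,0]],70))
np.savez('d1.npz',im=im,K=K,C=C)"
```

```text
t: 53.8
eef_pos: [462.4, -260.0, 162.0]
ee_rot: [-3.141, -0.0, 1.542]
force: [1.3, 0.2, -0.4]
grip_width: 0.526
t: 55.3
eef_pos: [462.8, -258.3, 162.8]
ee_rot: [3.141, 0.001, -0.032]
force: [1.1, 0.2, 0.2]
grip_width: 0.527
turn (8deg units) [ 0.    0.01 -0.01]
shift now-axes [ 0.03 -0.02  3.14]  after-turn axes [ 0.02 -0.02  3.14]
t 55.3 pos [ 462.8 -258.3  162.8] rot [ 3.141e+00  1.000e-03 -3.200e-02] j [-0.06  0.55  0.64  1.94 -0.45  0.8  -0.77] F [1.1 0.2 0.2] g 45.0
[[613.49327834 -88.27916274]]
```

View pics/d1.png

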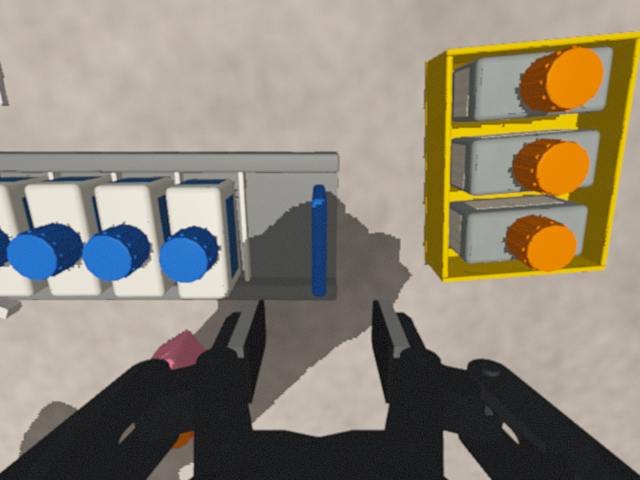

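```bash
python3 -c "
from h import *
d=np.load('d1.npz');im,K,C=d['im'],d['K'],d['C']
print(back(K,C,[[319,187],[318.5,294],[313,210],[325,210]],70).round(1).tolist())"
python3 -m inch '[{"x":0,"y":0,"z":1,"rx":0,"ry":0,"rz":0},{"x":0,"y":0,"z":1,"rx":0,"ry":0,"rz":0},{"x":0,"y":0,"z":0.7,"rx":0,"ry":0,"rz":0},{"x":0,"y":0,"z":0.4,"rx":0,"ry":0,"rz":0},{"x":0,"y":0,"z":0,"rx":0,"ry":0,"rz":0}]'; ./p 463.8,-257.5,37,-0.031; python3 -c "
from h import *
im,K,C=shot('wrist','d2.png')"
```

```text
[[505.1, -260.8], [430.6, -258.2], [490.3, -256.5], [490.1, -264.2]]
t: 55.98
eef_pos: [462.6, -258.5, 38.8]
ee_rot: [-3.141, 0.001, -0.03]
force: [0.3, -0.2, 1.2]
grip_width: 0.53
turn (8deg units) [-0.    0.01  0.01]
shift now-axes [ 0.03 -0.03  0.05]  after-turn axes [ 0.03 -0.03  0.05]
t 55.98 pos [ 462.6 -258.5   38.8] rot [-3.141e+00  1.000e-03 -3.000e-02] j [ 0.07  0.73  0.46  2.   -0.61  0.55 -0.64] F [ 0.3 -0.2  1.2] g 45.2
```

View pics/d2.png

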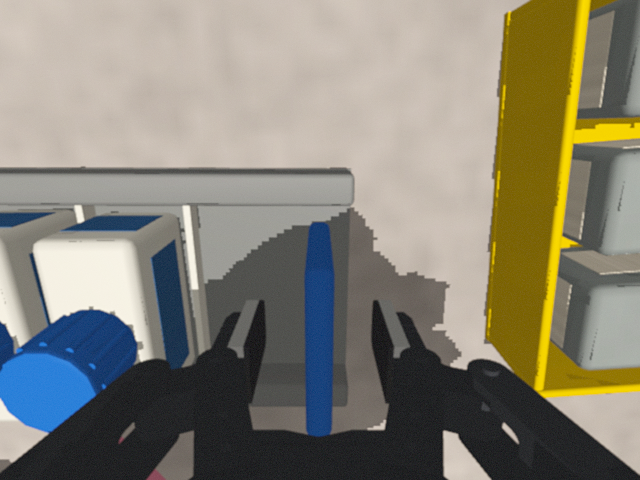

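```bash
python3 -m inch '[{"x":0,"y":0,"z":0,"rx":0,"ry":0,"rz":0},{"x":0,"y":0,"z":0,"rx":0,"ry":0,"rz":0},{"x":0,"y":0,"z":0,"rx":0,"ry":0,"rz":0},{"x":0,"y":0,"z":0,"rx":0,"ry":0,"rz":0},{"x":0,"y":0,"z":0,"rx":0,"ry":0,"rz":0},{"x":0,"y":0,"z":0,"rx":0,"ry":0,"rz":0},{"x":0,"y":0,"z":0,"rx":0,"ry":0,"rz":0}]' 0 60; ./p 463.8,-257.5,37,-0.031; python3 -c "
from h import *
im,K,C=shot('side','d3.png')"
```

```text
t: 56.9
eef_pos: [463.5, -258.7, 40.2]
ee_rot: [3.141, -0.001, -0.031]
force: [-1.7, 0.4, 9.5]
grip_width: 0.105
turn (8deg units) [ 0.   -0.01  0.  ]
shift now-axes [ 0.01 -0.03  0.08]  after-turn axes [ 0.01 -0.03  0.08]
t 56.9 pos [ 463.5 -258.7   40.2] rot [ 3.141e+00 -1.000e-03 -3.100e-02] j [ 0.07  0.73  0.47  2.   -0.61  0.55 -0.64] F [-1.7  0.4  9.5] g 8.9
```

View pics/d3.png

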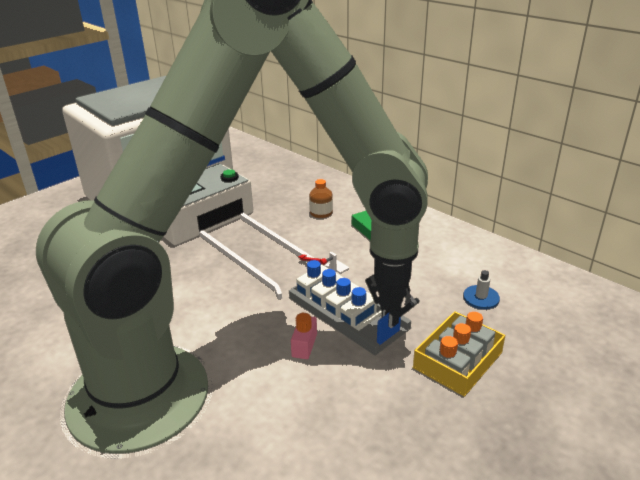

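```bash
python3 -m inch '[{"x":-0.02,"y":0,"z":-0.03,"rx":0,"ry":0,"rz":0.07},{"x":-0.02,"y":0,"z":0,"rx":0,"ry":0,"rz":0.07},{"x":-0.02,"y":0,"z":0,"rx":0,"ry":0,"rz":0.07},{"x":-0.02,"y":0,"z":0,"rx":0,"ry":0,"rz":0.07},{"x":0,"y":0,"z":0,"rx":0,"ry":0,"rz":0},{"x":0,"y":0,"z":0,"rx":0,"ry":0,"rz":0}]'; ./p 460.2,-258.7,40,-0.069; python3 -c "
from h import *
im,K,C=shot('side','d4.png')
a=rect(im,K,C,24,380,560,-290,20,1.9); cv2.imwrite('pics/d4r.png',a)
im,K,C=shot('scene','d4s.png');a=rect(im,K,C,24,380,560,-290,120,1.4); cv2.imwrite('pics/d4sr.png',a)
"
```

```text
t: 57.7
eef_pos: [459.8, -258.1, 40.4]
ee_rot: [-3.141, 0.0, -0.07]
force: [-2.5, 1.4, -4.6]
grip_width: 0.108
turn (8deg units) [-0.  0. -0.]
shift now-axes [0.01 0.01 0.01]  after-turn axes [0.01 0.01 0.01]
t 57.7 pos [ 459.8 -258.1   40.4] rot [-3.141  0.    -0.07 ] j [ 0.06  0.73  0.47  2.01 -0.62  0.55 -0.67] F [-2.5  1.4 -4.6] g 9.2
```

View pics/d4sr.png

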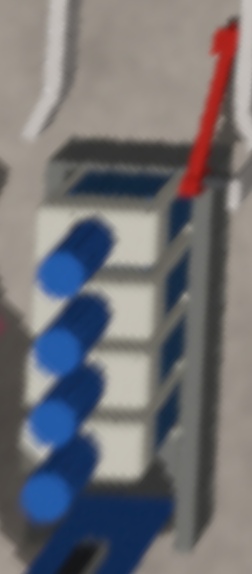

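View pics/d4r.png

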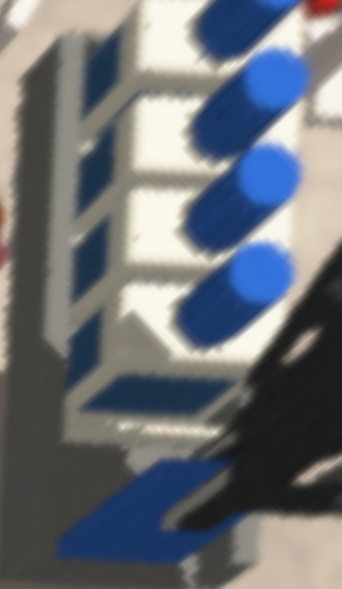

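```bash
python3 -m inch '[{"x":0,"y":-0.1,"z":0.02,"rx":0,"ry":0,"rz":0},{"x":0,"y":-0.2,"z":0,"rx":0,"ry":0,"rz":0},{"x":0,"y":-0.25,"z":0,"rx":0,"ry":0,"rz":0},{"x":0,"y":-0.25,"z":0,"rx":0,"ry":0,"rz":0},{"x":0,"y":-0.25,"z":0,"rx":0,"ry":0,"rz":0},{"x":0,"y":-0.25,"z":0,"rx":0,"ry":0,"rz":0},{"x":0,"y":-0.25,"z":0,"rx":0,"ry":0,"rz":0},{"x":0,"y":-0.2,"z":0,"rx":0,"ry":0,"rz":0},{"x":0,"y":0,"z":0,"rx":0,"ry":0,"rz":0},{"x":0,"y":0,"z":0,"rx":0,"ry":0,"rz":0}]'; ./p 486.6,123,40,-0.069; python3 -c "
from h import *
im,K,C=shot('scene','d5s.png');a=rect(im,K,C,24,380,560,-290,120,1.4); cv2.imwrite('pics/d5sr.png',a)
"
```

```text
t: 59.05
eef_pos: [465.6, -188.6, 40.2]
ee_rot: [3.142, -0.002, -0.07]
force: [0.2, 1.3, 7.9]
grip_width: 0.106
turn (8deg units) [ 0.   -0.01 -0.01]
shift now-axes [-0.02 -7.81  0.  ]  after-turn axes [-0.01 -7.81  0.01]
t 59.05 pos [ 465.6 -188.6   40.2] rot [ 3.142e+00 -2.000e-03 -7.000e-02] j [-0.08  0.71  0.47  2.07 -0.65  0.51 -0.76] F [0.2 1.3 7.9] g 9.0
```

View pics/d5s.png

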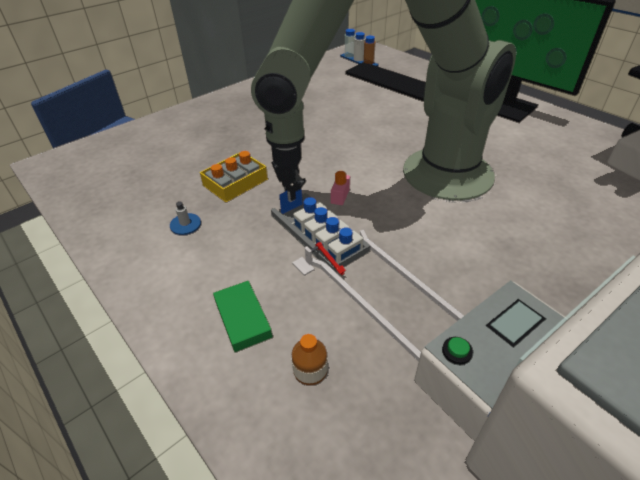

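View pics/d5sr.png

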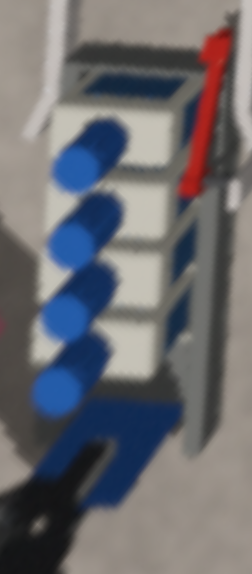

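```bash
python3 -m inch '[{"x":0,"y":-0.15,"z":-0.01,"rx":0,"ry":0,"rz":0},{"x":0,"y":-0.25,"z":0,"rx":0,"ry":0,"rz":0},{"x":0,"y":-0.25,"z":0,"rx":0,"ry":0,"rz":0},{"x":0,"y":-0.25,"z":0,"rx":0,"ry":0,"rz":0},{"x":0,"y":-0.25,"z":0,"rx":0,"ry":0,"rz":0},{"x":0,"y":-0.25,"z":0,"rx":0,"ry":0,"rz":0},{"x":0,"y":-0.25,"z":0,"rx":0,"ry":0,"rz":0},{"x":0,"y":-0.25,"z":0,"rx":0,"ry":0,"rz":0},{"x":0,"y":-0.25,"z":0,"rx":0,"ry":0,"rz":0},{"x":0,"y":-0.25,"z":0,"rx":0,"ry":0,"rz":0},{"x":0,"y":-0.15,"z":0,"rx":0,"ry":0,"rz":0},{"x":0,"y":0,"z":0,"rx":0,"ry":0,"rz":0}]'; ./p 486.6,123,40,-0.069; python3 -c "
from h import *
im,K,C=shot('scene','d6s.png');im,K,C=shot('wrist','d6w.png')
"
```

```text
t: 60.6
eef_pos: [472.2, -86.4, 40.2]
ee_rot: [-3.142, -0.001, -0.07]
force: [0.7, 0.7, 0.6]
grip_width: 0.109
turn (8deg units) [-0.   -0.   -0.01]
shift now-axes [-0.01 -5.25  0.01]  after-turn axes [-0.   -5.25  0.01]
t 60.6 pos [472.2 -86.4  40.2] rot [-3.142e+00 -1.000e-03 -7.000e-02] j [-0.3   0.69  0.48  2.13 -0.69  0.48 -0.92] F [0.7 0.7 0.6] g 9.3
```

View pics/d6s.png

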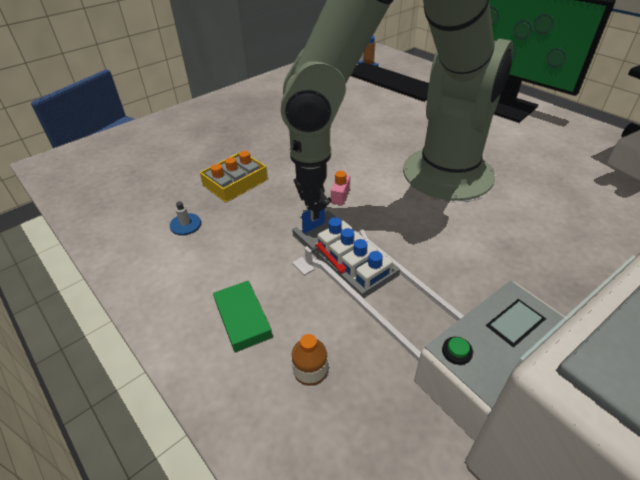

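View pics/d6w.png

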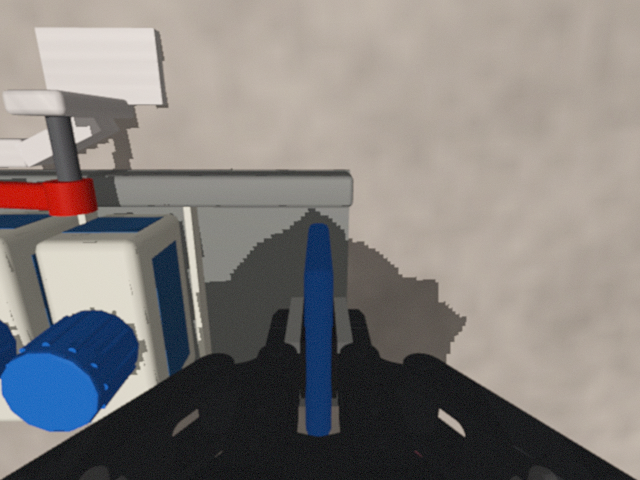

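```bash
python3 -m inch '[{"x":0,"y":-0.15,"z":0,"rx":0,"ry":0,"rz":0},{"x":0,"y":-0.25,"z":0,"rx":0,"ry":0,"rz":0},{"x":0,"y":-0.25,"z":0,"rx":0,"ry":0,"rz":0},{"x":0,"y":-0.25,"z":0,"rx":0,"ry":0,"rz":0},{"x":0,"y":-0.25,"z":0,"rx":0,"ry":0,"rz":0},{"x":0,"y":-0.25,"z":0,"rx":0,"ry":0,"rz":0},{"x":0,"y":-0.25,"z":0,"rx":0,"ry":0,"rz":0},{"x":0,"y":-0.25,"z":0,"rx":0,"ry":0,"rz":0},{"x":0,"y":-0.25,"z":0,"rx":0,"ry":0,"rz":0},{"x":0,"y":-0.25,"z":0,"rx":0,"ry":0,"rz":0},{"x":0,"y":-0.15,"z":0,"rx":0,"ry":0,"rz":0},{"x":0,"y":0,"z":0,"rx":0,"ry":0,"rz":0}]'; ./p 486.6,123,40,-0.069;  python3 -m inch '[{"x":0,"y":-0.15,"z":0,"rx":0,"ry":0,"rz":0},{"x":0,"y":-0.25,"z":0,"rx":0,"ry":0,"rz":0},{"x":0,"y":-0.25,"z":0,"rx":0,"ry":0,"rz":0},{"x":0,"y":-0.25,"z":0,"rx":0,"ry":0,"rz":0},{"x":0,"y":-0.25,"z":0,"rx":0,"ry":0,"rz":0},{"x":0,"y":-0.25,"z":0,"rx":0,"ry":0,"rz":0},{"x":0,"y":-0.25,"z":0,"rx":0,"ry":0,"rz":0},{"x":0,"y":-0.25,"z":0,"rx":0,"ry":0,"rz":0},{"x":0,"y":-0.15,"z":0,"rx":0,"ry":0,"rz":0},{"x":0,"y":-0.1,"z":0,"rx":0,"ry":0,"rz":0},{"x":0,"y":0,"z":0,"rx":0,"ry":0,"rz":0}]'; ./p 486.6,123,40,-0.069;python3 -c "
from h import *
im,K,C=shot('scene','d7s.png');im,K,C=shot('wrist','d7w.png')
"
```

```text
t: 62.2
eef_pos: [479.1, 14.9, 40.2]
ee_rot: [3.141, -0.0, -0.07]
force: [-0.1, -2.6, 3.5]
grip_width: 0.112
turn (8deg units) [ 0.   -0.   -0.01]
shift now-axes [-0.   -2.71  0.  ]  after-turn axes [ 0.   -2.71  0.01]
t 62.2 pos [479.1  14.9  40.2] rot [ 3.141 -0.    -0.07 ] j [-0.53  0.69  0.51  2.13 -0.72  0.49 -1.11] F [-0.1 -2.6  3.5] g 9.6
t: 63.58
eef_pos: [485.0, 100.1, 40.2]
ee_rot: [3.141, -0.0, -0.071]
force: [-0.2, -6.9, 6.0]
grip_width: 0.107
turn (8deg units) [ 0.01 -0.   -0.01]
shift now-axes [-0.   -0.57  0.  ]  after-turn axes [ 0.   -0.57  0.01]
t 63.58 pos [485.  100.1  40.2] rot [ 3.141 -0.    -0.071] j [-0.71  0.72  0.54  2.09 -0.73  0.53 -1.27] F [-0.2 -6.9  6. ] g 9.1
```

View pics/d7s.png

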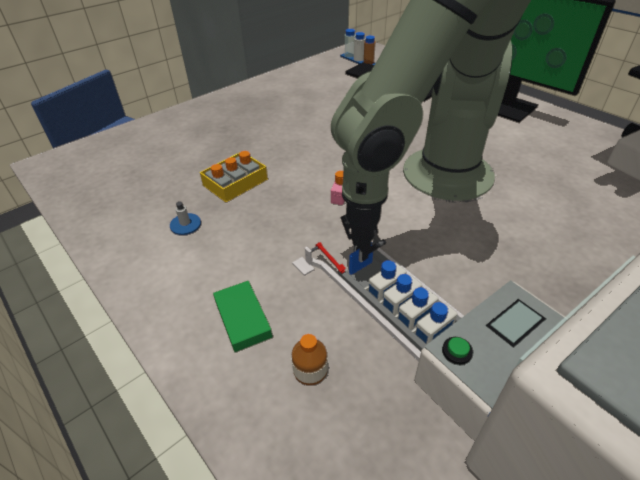

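View pics/d7w.png

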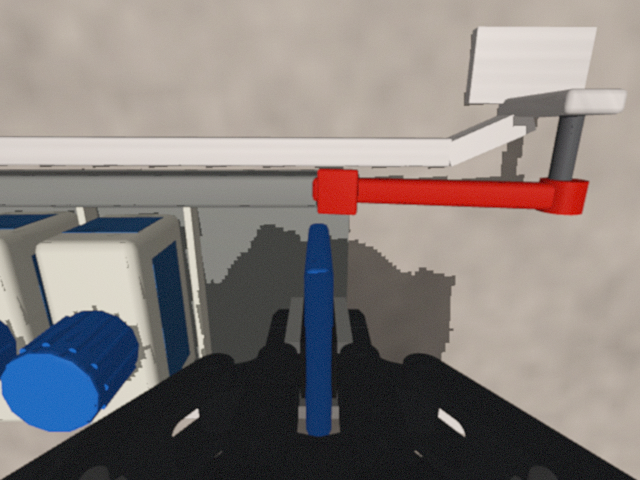

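```bash
python3 -m inch '[{"x":0,"y":-0.1,"z":0,"rx":0,"ry":0,"rz":0},{"x":0,"y":-0.1,"z":0,"rx":0,"ry":0,"rz":0},{"x":0,"y":-0.1,"z":0,"rx":0,"ry":0,"rz":0},{"x":0,"y":-0.1,"z":0,"rx":0,"ry":0,"rz":0},{"x":0,"y":0,"z":0,"rx":0,"ry":0,"rz":0}]'; ./p 486.6,123,40,-0.069;  python3 -m inch '[{"x":0,"y":-0.05,"z":0,"rx":0,"ry":0,"rz":0},{"x":0,"y":-0.05,"z":0,"rx":0,"ry":0,"rz":0},{"x":0,"y":0,"z":0,"rx":0,"ry":0,"rz":0}]'; ./p 486.6,123,40,-0.069;python3 -c "
from h import *
im,K,C=shot('wrist','d8w.png')
"
```

```text
t: 64.3
eef_pos: [486.1, 115.9, 40.2]
ee_rot: [3.141, -0.0, -0.071]
force: [-0.7, -7.7, 5.3]
grip_width: 0.108
turn (8deg units) [ 0.01 -0.   -0.01]
shift now-axes [-0.   -0.18  0.01]  after-turn axes [ 0.   -0.18  0.01]
t 64.3 pos [486.1 115.9  40.2] rot [ 3.141 -0.    -0.071] j [-0.74  0.72  0.54  2.08 -0.73  0.53 -1.3 ] F [-0.7 -7.7  5.3] g 9.2
t: 64.68
eef_pos: [486.4, 119.6, 40.2]
ee_rot: [3.14, -0.0, -0.071]
force: [0.2, -8.7, 4.7]
grip_width: 0.109
turn (8deg units) [ 0.01 -0.   -0.02]
shift now-axes [-0.   -0.09  0.01]  after-turn axes [-0.   -0.09  0.01]
t 64.67 pos [486.4 119.6  40.2] rot [ 3.14  -0.    -0.071] j [-0.75  0.73  0.54  2.08 -0.73  0.54 -1.31] F [ 0.2 -8.7  4.7] g 9.3
```

View pics/d8w.png

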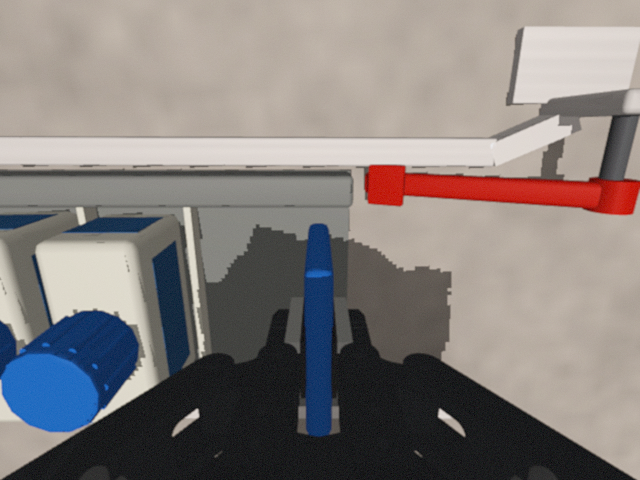

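```bash
for i in 1; do python3 -m inch '[{"x":0,"y":-0.03,"z":0,"rx":0,"ry":0,"rz":0},{"x":0,"y":-0.03,"z":0,"rx":0,"ry":0,"rz":0},{"x":0,"y":0,"z":0,"rx":0,"ry":0,"rz":0}]'; done;  ./p 486.6,123,40,-0.069
```

```text
t: 65.1
eef_pos: [486.5, 121.9, 40.2]
ee_rot: [3.14, -0.0, -0.071]
force: [0.4, -9.3, 5.5]
grip_width: 0.107
turn (8deg units) [ 0.01 -0.   -0.02]
shift now-axes [ 0.   -0.03  0.  ]  after-turn axes [ 0.   -0.03  0.  ]
t 65.1 pos [486.5 121.9  40.2] rot [ 3.14  -0.    -0.071] j [-0.76  0.73  0.54  2.07 -0.73  0.54 -1.31] F [ 0.4 -9.3  5.5] g 9.1
```

```bash
python3 -m inch '[{"x":0,"y":-0.04,"z":0,"rx":0,"ry":0,"rz":0},{"x":0,"y":0,"z":0,"rx":0,"ry":0,"rz":0},{"x":0,"y":0,"z":0,"rx":0,"ry":0,"rz":0}]';  python3 -m inch '[{"x":0,"y":-0.04,"z":0,"rx":0,"ry":0,"rz":0},{"x":0,"y":0,"z":0,"rx":0,"ry":0,"rz":0},{"x":0,"y":0,"z":0,"rx":0,"ry":0,"rz":0}]'; python3 -c "
from h import *
im,K,C=shot('wrist','d9w.png')
"
```

```text
t: 65.47
eef_pos: [486.5, 122.1, 40.2]
ee_rot: [3.139, -0.0, -0.072]
force: [-1.7, -17.3, 7.0]
grip_width: 0.107
t: 65.85
eef_pos: [486.5, 122.2, 40.2]
ee_rot: [3.137, -0.0, -0.074]
force: [-2.5, -25.3, 9.4]
grip_width: 0.107
```

View pics/d9w.png

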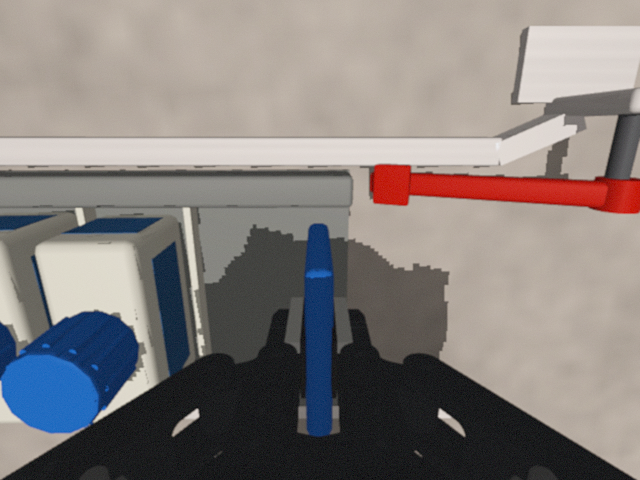

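```bash
python3 -m inch '[{"x":0,"y":0.06,"z":0,"rx":0,"ry":0,"rz":0},{"x":0,"y":0,"z":0,"rx":0,"ry":0,"rz":0}]';  python3 -m inch '[{"x":0,"y":0,"z":0,"rx":0,"ry":0,"rz":0},{"x":0,"y":0,"z":0,"rx":0,"ry":0,"rz":0},{"x":0,"y":0,"z":0,"rx":0,"ry":0,"rz":0},{"x":0,"y":0,"z":-0.3,"rx":0,"ry":0,"rz":0},{"x":0,"y":0,"z":-1,"rx":0,"ry":0,"rz":0},{"x":0,"y":0,"z":-1,"rx":0,"ry":0,"rz":0},{"x":0,"y":0,"z":-1,"rx":0,"ry":0,"rz":0},{"x":0,"y":0,"z":-1,"rx":0,"ry":0,"rz":0},{"x":0,"y":0,"z":-1,"rx":0,"ry":0,"rz":0},{"x":0,"y":0,"z":-1,"rx":0,"ry":0,"rz":0},{"x":0,"y":0,"z":0,"rx":0,"ry":0,"rz":0},{"x":0,"y":0,"z":0,"rx":0,"ry":0,"rz":0}]' 40; python3 -c "
from h import *
im,K,C=shot('wrist','e1.png'); np.savez('e1.npz',im=im,K=K,C=C)
im,K,C=shot('scene','e1s.png')
for st,ce in comps(im,(45,120,60),(85,255,255)): print(st,ce,back(K,C,ce,134))
im,K,C=shot('side','e1d.png')
for st,ce in comps(im,(45,120,60),(85,255,255)): print(st,ce,back(K,C,ce,134))
"; ./p 486,122,200
```

```text
t: 66.15
eef_pos: [486.5, 122.2, 40.2]
ee_rot: [3.14, -0.0, -0.072]
force: [-1.5, -12.3, 6.0]
grip_width: 0.109
t: 67.65
eef_pos: [486.1, 124.0, 292.0]
ee_rot: [-3.141, 0.0, -0.07]
force: [-0.4, 0.1, -1.0]
grip_width: 0.467
[ 513    0   89   91 4776] [557.23052764  41.44870184] [[-887.35540313 -151.17366059]]
[ 214  281   58   70 2436] [242.03776683 315.62520525] [[817.24800361 118.82518489]]
[448 337  22  21 347] [458.28530259 346.68876081] [[579.98665508 423.14252339]]
[ 352  208   54   40 1279] [378.38702111 227.4691165 ] [[629.88121555 -88.76106509]]
shift now-axes [0.   0.04 2.29]  after-turn axes [0.   0.04 2.29]
t 67.8 pos [486.1 123.8 291.5] rot [ 3.141e+00  1.000e-03 -7.000e-02] j [-1.07  0.38  0.94  1.87 -0.35  1.07 -1.63] F [-0.1 -0.2  0.6] g 40.2
```

View pics/e1.png

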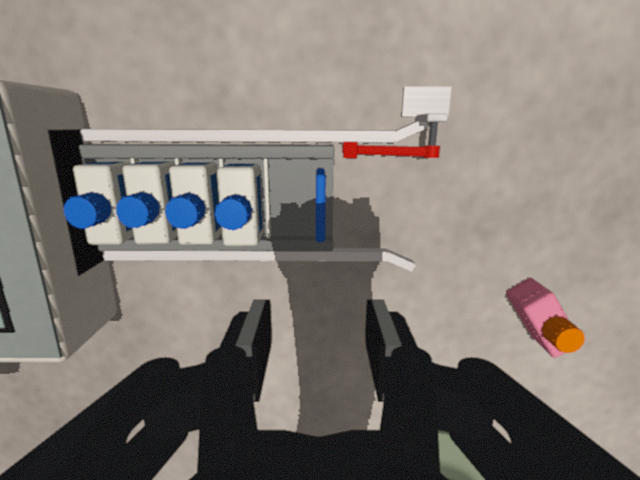

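View pics/e1s.png

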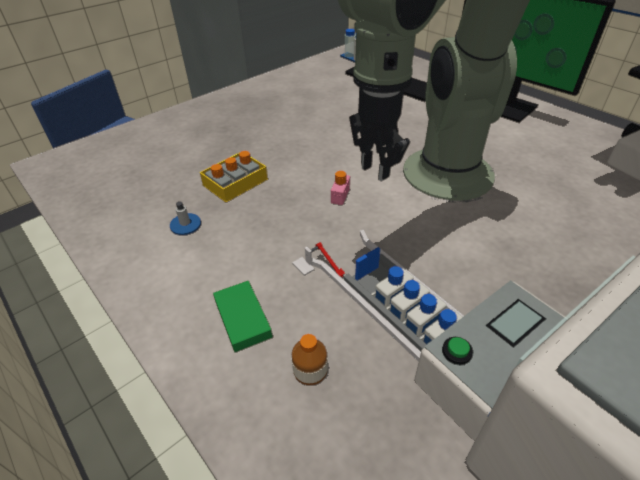

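View pics/e1d.png

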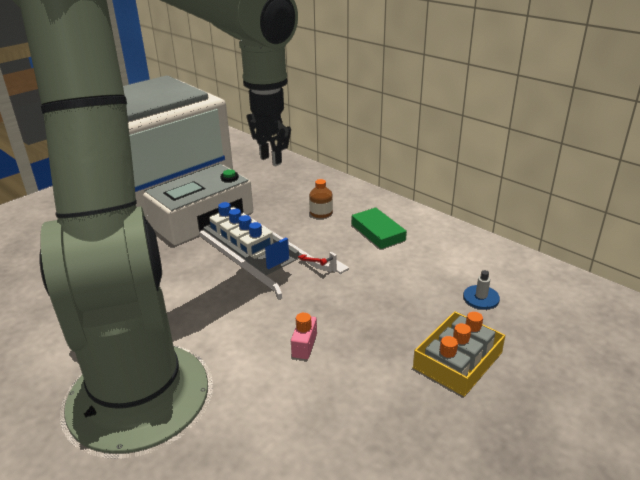

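```bash
./p 520,400,300; python3 -m inch '[{"x":0.1,"y":-1,"z":0,"rx":0,"ry":0,"rz":0},{"x":0.1,"y":-1,"z":0,"rx":0,"ry":0,"rz":0},{"x":0.1,"y":-1,"z":0,"rx":0,"ry":0,"rz":0},{"x":0.1,"y":-1,"z":0,"rx":0,"ry":0,"rz":0},{"x":0.1,"y":-1,"z":0,"rx":0,"ry":0,"rz":0},{"x":0,"y":0,"z":0,"rx":0,"ry":0,"rz":0},{"x":0,"y":0,"z":0,"rx":0,"ry":0,"rz":0}]' 0; ./p 580,423,150; python3 -c "
from h import *
im,K,C=shot('wrist','e2.png')
for st,ce in comps(im,(45,120,40),(85,255,255)): print(st,ce,back(K,C,ce,134))
"
```

```text
shift now-axes [ 0.36 -6.95 -0.22]  after-turn axes [ 0.36 -6.95 -0.22]
t 67.8 pos [486.1 123.8 291.5] rot [ 3.141e+00  1.000e-03 -7.000e-02] j [-1.07  0.38  0.94  1.87 -0.35  1.07 -1.63] F [-0.1 -0.2  0.6] g 40.2
t: 68.68
eef_pos: [520.5, 321.2, 291.5]
ee_rot: [3.14, 0.001, -0.071]
force: [-0.2, -1.0, 1.4]
grip_width: -0.002
shift now-axes [ 1.31 -2.65  3.53]  after-turn axes [ 1.31 -2.65  3.53]
t 68.67 pos [520.5 321.2 291.5] rot [ 3.14e+00  1.00e-03 -7.10e-02] j [-1.19  0.58  0.86  1.59 -0.47  1.18 -1.87] F [-0.2 -1.   1.4] g -0.1
[ 165  140   48   47 1737] [188.34254462 162.7587795 ] [[579.03222967 419.58039887]]
```

View pics/e2.png

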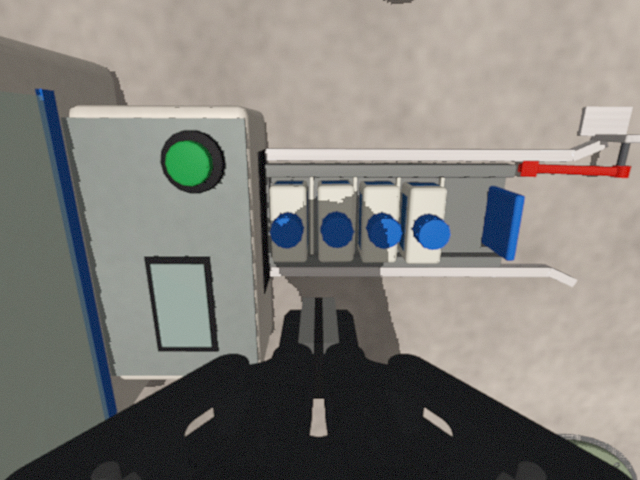

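```bash
python3 -m inch '[{"x":0.45,"y":-0.9,"z":0.5,"rx":0,"ry":0,"rz":0},{"x":0.45,"y":-0.9,"z":0.5,"rx":0,"ry":0,"rz":0},{"x":0.37,"y":-0.8,"z":0.5,"rx":0,"ry":0,"rz":0},{"x":0,"y":0,"z":0.8,"rx":0,"ry":0,"rz":0},{"x":0,"y":0,"z":0.7,"rx":0,"ry":0,"rz":0},{"x":0,"y":0,"z":0,"rx":0,"ry":0,"rz":0},{"x":0,"y":0,"z":0,"rx":0,"ry":0,"rz":0}]'; ./p 579.5,421.2,128; python3 -c "
from h import *
im,K,C=shot('wrist','e3.png')
im,K,C=shot('scene','e3s.png')
"
```

```text
t: 69.6
eef_pos: [579.1, 421.9, 173.6]
ee_rot: [-3.141, -0.001, -0.071]
force: [1.1, -0.1, 1.1]
grip_width: 0.001
shift now-axes [0.01 0.02 1.14]  after-turn axes [0.01 0.02 1.14]
t 69.6 pos [579.1 421.9 173.6] rot [-3.141e+00 -1.000e-03 -7.100e-02] j [-1.11  0.86  0.75  1.41 -0.61  1.11 -1.91] F [ 1.1 -0.1  1.1] g 0.1
```

View pics/e3s.png

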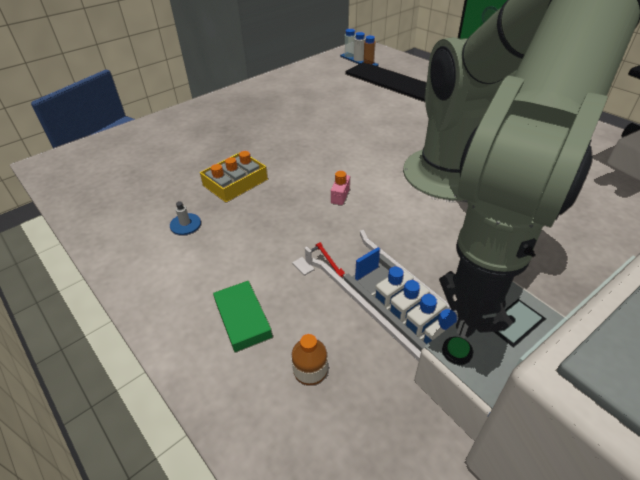

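View pics/e3.png

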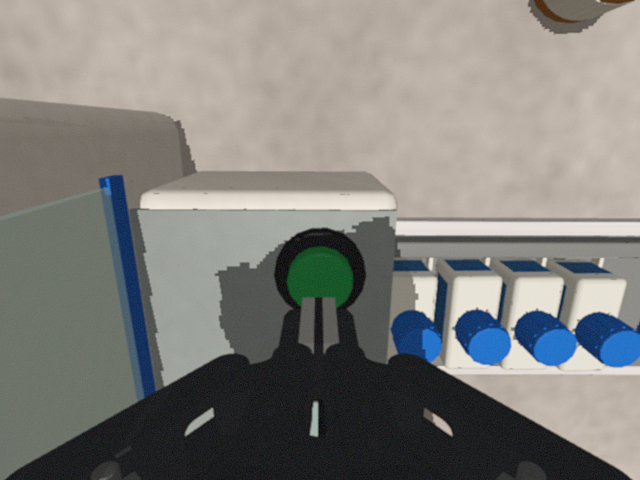

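```bash
python3 -m inch '[{"x":0,"y":0.02,"z":0.6,"rx":0,"ry":0,"rz":0},{"x":0,"y":0,"z":0.35,"rx":0,"ry":0,"rz":0},{"x":0,"y":0,"z":0.1,"rx":0,"ry":0,"rz":0},{"x":0,"y":0,"z":0,"rx":0,"ry":0,"rz":0}]'; python3 -m inch '[{"x":0,"y":0,"z":0.06,"rx":0,"ry":0,"rz":0},{"x":0,"y":0,"z":0,"rx":0,"ry":0,"rz":0}]';python3 -m inch '[{"x":0,"y":0,"z":0.04,"rx":0,"ry":0,"rz":0},{"x":0,"y":0,"z":0,"rx":0,"ry":0,"rz":0}]'
```

```text
t: 70.2
eef_pos: [578.4, 421.5, 130.7]
ee_rot: [-3.141, 0.0, -0.07]
force: [-3.2, -1.6, 3.9]
grip_width: -0.004
t: 70.45
eef_pos: [578.6, 421.6, 128.6]
ee_rot: [-3.141, -0.001, -0.07]
force: [-2.9, -1.4, 8.4]
grip_width: 0.002
t: 70.7
eef_pos: [578.7, 421.7, 128.3]
ee_rot: [-3.14, -0.001, -0.07]
force: [-9.6, -3.7, 25.3]
grip_width: 0.0
```

```bash
python3 -m inch '[{"x":0,"y":0,"z":0,"rx":0,"ry":0,"rz":0},{"x":0,"y":0,"z":-0.3,"rx":0,"ry":0,"rz":0},{"x":0,"y":0,"z":-1,"rx":0,"ry":0,"rz":0},{"x":0,"y":0,"z":-1,"rx":0,"ry":0,"rz":0},{"x":0,"y":0,"z":-1,"rx":0,"ry":0,"rz":0},{"x":0,"y":0.7,"z":-1,"rx":0,"ry":0,"rz":0},{"x":0,"y":1,"z":0,"rx":0,"ry":0,"rz":0},{"x":0,"y":1,"z":0,"rx":0,"ry":0,"rz":0},{"x":0,"y":1,"z":0,"rx":0,"ry":0,"rz":0},{"x":0,"y":1,"z":0,"rx":0,"ry":0,"rz":0},{"x":0,"y":0,"z":0,"rx":0,"ry":0,"rz":0},{"x":0,"y":0,"z":0,"rx":0,"ry":0,"rz":0}]' 40; ./p 486,122,200; python3 -c "
from h import *
im,K,C=shot('wrist','f1.png'); print(caps(im,K,C,BLUE,4))
for st,ce in comps(im,(0,170,60),(4,255,255),80): print('red',st,back(K,C,ce,15))
np.savez('f1.npz',im=im,K=K,C=C)
im,K,C=shot('scene','f1s.png');im,K,C=shot('side','f1d.png')
"
```

```text
t: 72.2
eef_pos: [565.3, 234.6, 298.4]
ee_rot: [-3.141, -0.0, -0.07]
force: [0.8, 0.1, -0.1]
grip_width: 0.47
shift now-axes [-1.78  2.95  2.46]  after-turn axes [-1.78  2.95  2.46]
t 72.2 pos [565.3 234.6 298.4] rot [-3.141 -0.    -0.07 ] j [-1.03  0.57  0.86  1.58 -0.46  1.2  -1.72] F [ 0.8  0.1 -0.1] g 40.1
[(np.float64(497.7), np.float64(129.5), 1282, 1034), (np.float64(500.3), np.float64(306.3), 934, 982), (np.float64(415.9), np.float64(589.6), 1967, 1212), (np.float64(501.1), np.float64(355.3), 926, 1033), (np.float64(494.2), np.float64(256.2), 810, 954), (np.float64(489.5), np.float64(208.1), 811, 959)]
red [439 206  98  18 879] [[532.1708218  38.9816291]]
```

View pics/f1.png

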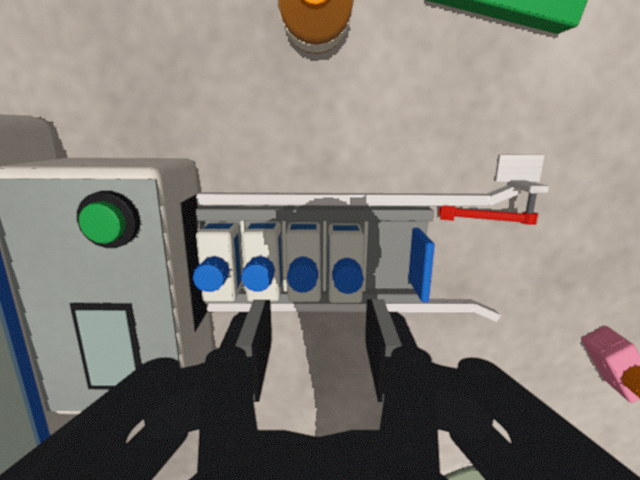

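View pics/f1s.png

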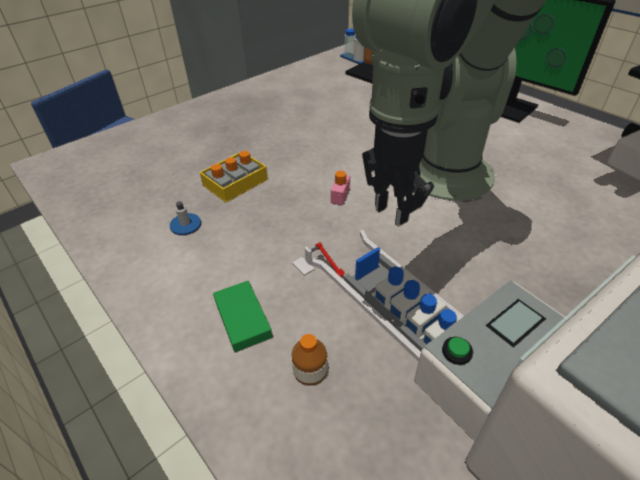

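View pics/f1d.png

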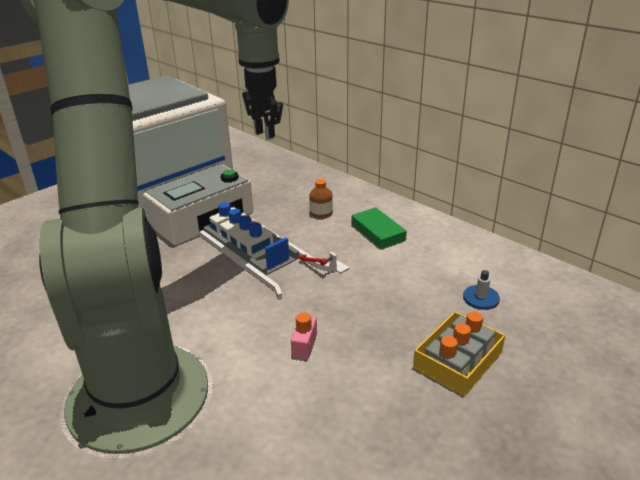

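```bash
python3 -c "
from plant import env
print(env.finish_job(), env.read_state()['t'])"
```

```text
the job is handed in; nothing more can be done
the job is handed in; nothing more can be done
```

The job is done and handed in at about 72 s on the robot's clock. No verdict was reported.

- **Packs:** All three spent packs are in the yellow tub, upright in a row. The four fresh packs stand upright, one in each bay of the tray.
- **Tray and catch:** I gripped the tray by its handle, turned it in line with the lane and slid it in. The red catch rode on its rim and dropped behind the tail edge.
- **Button:** I pressed the green button until it bottomed out at about 25 N. The arm then let go and moved clear.

**Last checks:**
- The tray stopped firmly with the handle at y ≈ 122 mm, against an estimated home position of 123 mm. The gap between its tail and the catch looks like about 8 mm, which matches fully home.
- The fresh caps are about 49 mm apart and within about 3 mm of the lane's middle line.
- The bottle, slide box, weight and pink look-alike stand where they were in the camera views.

**Weaker evidence:** The outline networks were patchy, so I located things by colour and calibration instead. Position estimates from different views disagreed by 1–3 mm, and by about 4 mm across the tray at the handle. I could not read the catch and button joints directly, so their states come from the pictures and the measured forces.

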